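# Rack the newly soled shoes and put the finishing kit away

## Task

The shoes on the bench have just been soled and are still on their lasts: hang every one of them on the two-rail rack to cure, straight across the rails with the toe pointing down to the front, the sole on the lower rail and the heel hooked behind the upper one. Clear away what was used on them as well: pull the cabinet's upper drawer well open, lay the wax tin, the cork sanding block and the whetstone, as many of them as are out on the bench, flat on its floor, and push the drawer fully shut. The shoes and the kit may be done in either order; leave the other things on the bench alone.

Things in the scene. Friction and masses are not known exactly. Their poses are not given: they have to be found in the camera images.
- rack: shoe rack, fixed: two level steel tubes, 16 mm across, 360 long, along the rack's y between grey end frames at y = -180 and 180 mm (uprights 18 x 12, no higher than the tubes; feet 170 x 22 x 12 high). Origin on the bench. Toe rail (front, lower): axis x = -36.5, z = 90. Heel rail (rear, upper): x = 36, z = 132. The front (-x) faces roughly the robot. Three shoes fit at 110 mm pitch.
- heel_rail (a point): middle of the heel rail's axis, axes as the rack's. A shoe that hangs properly has its x along the rack's x, toe to the front, and is pitched 18 deg (0.31 rad) toe down, the heel rail in the corner before its heel breast, the toe rail under the flat of its sole; its origin then lies at rack x = 14, z = 115 mm
- shoe_a: child's leather shoe on its last, 170 long, 60 wide, 105 high, 0.3 kg. Origin: middle of the underside, at bench level when it stands. -x to the toe (tip at x = -90 mm), heel back at x = 78, z up. Block heel x = 35 to 78, 22 high; underside runs straight from z = 22 at x = 35 down to z = 0 at x = -15, then flat to x = -60. May be absent (None)
- shoe_b: shoe as shoe_a. From each shoe's opening its last stands up: a pale upright block with flat parallel sides, x = 8 to 58, y = -17 to 17 mm (34 to grip), from z = 70 (leather below) to 105. The shoe's centre of mass is near x = 0, z = 35. May be absent (None)
- shoe_c: shoe as shoe_a. May be absent (None)
- shoe_a_heel (a point): middle of the lower edge of the heel breast (the heel block's upright front face) of shoe_a, at (35, 0, 0) mm in the shoe's frame
- shoe_b_heel (a point): middle of the lower edge of the heel breast (the heel block's upright front face) of shoe_b, at (35, 0, 0) mm in the shoe's frame
- shoe_c_heel (a point): middle of the lower edge of the heel breast (the heel block's upright front face) of shoe_c, at (35, 0, 0) mm in the shoe's frame
- cabinet: dark wooden cabinet on the bench, fixed, two drawers one above the other, 260 deep (x), 330 wide (y), 150 high. Origin: centre of its underside. Its front (-x) faces roughly the robot; drawers pull out to its -x. The top board is 12 mm thick and 53 mm above the upper drawer's floor
- cabinet_drawer0 (a joint): how far the upper drawer is pulled out (m): 0 shut, its front flush with the cabinet's; 0.18 at the stop. About 1 N of friction; it stays where it is left
- cabinet_drawer0_handle (a point): middle of the upper drawer's handle: level bar 11 mm thick, 120 long along the cabinet's y, 35 mm in front of the drawer's face, on two posts 102 mm apart; 38 mm below the cabinet's top, 112 above the bench; moves with the drawer
- drawer_floor (a point): point on the upper drawer's inner floor, 85 mm above the bench, midway across; axes as the cabinet's; moves with the drawer. The floor reaches from x = -74 (front wall) to 141 mm and y = -144 to 144 about it; walls 43 mm high over the floor, the drawer front 52. Pulled out by d, the floor is open to above forward of x = d - 80 mm
- tin: flat round wax tin, bare metal, 64 mm across, 26 mm high. Origin: centre of its underside. May be absent (None)
- block: cork sanding block with a dark sole, 96 (x) by 44 (y) by 32 mm high. Origin: centre of its underside. May be absent (None).
- stone: grey whetstone, 90 (x) by 38 (y) by 24 mm high. Origin: centre of its underside. May be absent (None).
- spool: bystander: thread spool 48 mm across, 54 high, standing on the bench
- heel_pair: bystander: two rubber heel blocks stacked, 42 by 42 by 36 mm high
- cement_jar: bystander: amber jar 72 mm across, 85 high
- ink_bottle: bystander: small bottle 44 mm across, 100 high

How it is judged:
By the outcome, as a careful person would: the job done as asked, in the order asked, and still so for the second after the job is handed in, with the robot touching nothing.
Of shoe_a, shoe_b, shoe_c only 2 to 3 are there at a start; the rules pass over those that are not, and their reading is None.
Of tin, block, stone only 2 to 3 are there at a start; the rules pass over those that are not, and their reading is None.
At some moment in a run one of tin, block, stone may be knocked a few centimetres aside while the robot is not near it.
Once in a run the grip may slacken for a moment while it holds something.
It also fails if it takes over 210 s, if anything falls off the work surface, if the arm or the gripper's body presses on something with over 40 N, if the wrist force passes 120 N, or if a joint passes its speed limit or range.

## Robot

A 7-joint arm with a two-finger parallel gripper is mounted at the origin on the work surface. World frame = base frame: x ahead of the robot, y to its left, z up, the work surface at z = 0. Lengths are in m, angles in rad, forces in N, time in s.
With the tool pointing down it reaches from about 0.4 to 0.85 m from the base axis. Payload 10.4 kg.
Tool frame: the origin (TCP) lies at the very end of the fingers, on their centre line; the grasp point (between the pads) lies 19 mm behind it; z points along the fingers, y is the line along which they close (so a half turn about z gives the same grasp; the last joint's range is limited). The gripper opens to 85 mm and grips with 20 to 120 N. Pads are 22 mm wide; open, the fingers measure 114 mm over their backs; the gripper's body (76 mm by 85 mm) begins 54 mm behind the grasp point. The pads swing forward as they close: fully open they stand 13 mm farther back than shut.
Start: joints at [1.325, 0.332, -0.065, 1.46, 0.022, 1.35, -0.088], TCP at [0.138, -0.61, 0.231] pointing down, gripper open.
Joint ranges: [-2.6, 2.6], [-0.5, 2.12], [-1.47, 1.34], [0.16, 2.42], [-1.27, 4.41], [0.06, 2.06], [-2.6, 2.6]. Speed limits (rad/s): [2.22, 2.22, 2.79, 2.79, 3.14, 3.14, 3.14].

## Interface

Orientations are given as a unit quaternion [x, y, z, w].
In Python, from workcell import * gives the robot as it stands. The module is installed in compiled form; this text tells all that it offers.
- The arm moves only by the tool carry_out, never from a script. Its argument "motion" is a list of rows, each an object with "xyz": the shift along the tool's x, y, z in m, a list of three; "angular": the turn, a rotation vector about the tool's x, y, z in degrees, a list of three. A call has 1 to 12 rows; each row is the pose to reach, as a shift and turn from the pose commanded when the call began, along the tool's axes at that moment; what a row does not reach only later rows make up. A row lasts 1/10 s, in which the tool goes at most 50 mm and 8.59 degrees, less where a joint would pass 70% of its speed; a pose out of reach is approached as far as the arm can. A call with a gripper value outside its range is refused whole. "hand" is the opening, from 0 (shut) to 1 (fully open), set as the call begins (left out, the last holds). The fingers move at their own pace and stop on an object; "grip_force" is the grip in N (left out, the last holds). Time passes only in rows, so rows that repeat a pose let the fingers close. It gives the time, the measured TCP pose, the force, the opening and the grip force at its end, in the units of the state.
- get_obs(): the state, without advancing time (a new reading comes with each control period).
- camera(name): name is "scene" or "top" or "wrist"; returns a dict with "img" (400x640x3 uint8, red, green, blue), "fx", "fy", "cx", "cy" (pixels), "extrinsics" (4x4, takes a point from camera to world coordinates). Camera axes: x right, y up, looking along -z (the intrinsics and any distortion apply to the point x, -y, -z); pixel columns grow to the right and rows downward; lengths in m; the calibration is good to about 2 mm. The wrist camera is an equidistant fisheye: a pixel r from the principal point sees the ray r / f radians off the axis. A picture is of the moment at which its call begins. There is no depth.
- hand_in(): hands the job in; it is judged then, once.
The state is a dict: "clock": time; "joint_pos": joint angles; "joint_velocities": joint speeds; "tau": joint torques, N m; "position": TCP position; "ee_rot": TCP orientation; "ft_force": force on the tool from outside, world axes, zero at the start; "torque": the same for the moment, N m; "grip_width": opening from 0.0 (shut) to 1.0 (fully open); "grasp_force": force on a finger pad.
Only numpy, scipy, OpenCV 4.12 (cv2) and the standard library are available. Lean on these libraries where they do the work, as an engineer would, in place of code of your own. Each camera call takes 0.05 s, during which the arm holds its last target. There are 200 camera calls.

## Working session

There is one attempt and no reset: what is moved stays moved. The work goes in short steps, Python scripts to look and compute and a tool call to move; the robot and the scene stay as the last step left them, time stands still between calls to the robot, and variables do not carry over. Pictures are saved under pics/ and viewed, at most 14 in all, crops included, and the job is handed in when it is done.

Besides the shell and the picture viewer there is one more tool, called after ">>>" as name(argument=value, ...), one argument or row to a line, values as JSON. carry_out: Moves the arm, as the interface text tells. Its arguments: {"type":"object","properties":{"motion":{"type":"array"},"hand":{"type":"number"},"grip_force":{"type":"number"}},"required":["motion"]}

```bash
mkdir -p pics; python3 - <<'E'
from workcell import *
import cv2,numpy as np
o=get_obs();print({k:np.round(v,3).tolist() for k,v in o.items()})
for n in("scene","top"):
    c=camera(n);cv2.imwrite(f"pics/{n}0.png",c["img"][:,:,::-1]);print(n,c["fx"],c["fy"],c["cx"],c["cy"],np.round(c["extrinsics"],3).tolist(), c.keys())
E
```

```text
{'clock': 0.0, 'joint_pos': [1.325, 0.333, -0.065, 1.461, 0.022, 1.35, -0.088], 'joint_velocities': [0.001, 0.001, 0.001, -0.001, -0.0, 0.001, 0.001], 'tau': [0.0, -62.544, 0.049, -39.162, 0.016, 0.01, 0.0], 'position': [0.138, -0.609, 0.231], 'ee_rot': [0.994, 0.111, -0.0, -0.001], 'ft_force': [0.928, 0.33, 0.996], 'torque': [-0.006, -0.024, 0.031], 'grasp_force': 0.0, 'grip_width': 1.004}
scene 447.64455469963536 447.64455469963536 325.29488948558424 200.57546256589958 [[0.54, -0.587, 0.604, 1.35], [0.842, 0.376, -0.387, -0.505], [-0.0, 0.717, 0.697, 1.012], [0.0, 0.0, 0.0, 1.0]] dict_keys(['img', 'fx', 'fy', 'cx', 'cy', 'extrinsics'])
top 407.0338704810644 407.0338704810644 321.54049787810476 199.55086987517848 [[0.022, 0.998, -0.053, 0.496], [-0.999, 0.021, -0.026, -0.02], [-0.025, 0.053, 0.998, 1.243], [0.0, 0.0, 0.0, 1.0]] dict_keys(['img', 'fx', 'fy', 'cx', 'cy', 'extrinsics'])
```

View pics/scene0.png

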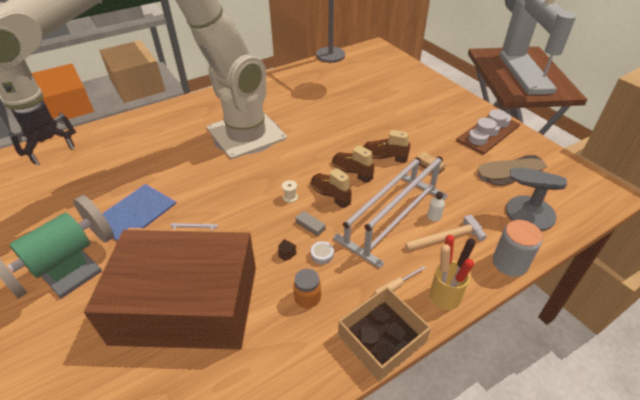

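View pics/top0.png

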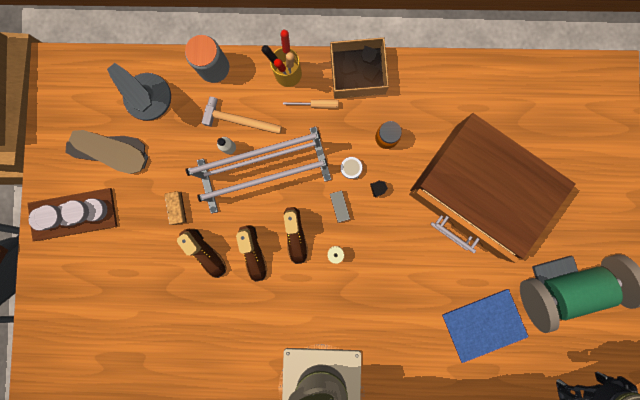

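Three shoes are at about (205,250), (250,250) and (293,235) in the top view. The tin is at (351,168), the stone at (340,207) and the cork block at (175,207). The rack is centred near (258,170), and the handle runs from (434,222) to (476,248).

```bash
cat > h.py <<'E'
from workcell import *
import cv2,numpy as np
from scipy.spatial.transform import Rotation as R
def ray(c,u,v):
    E=np.array(c["extrinsics"]);d=np.stack([(np.asarray(u,float)-c["cx"])/c["fx"],-(np.asarray(v,float)-c["cy"])/c["fy"],-np.ones(np.shape(u))],-1)
    if c.get("fish"):
        r=np.hypot(d[...,0],d[...,1])+1e-9;s=np.sin(r)/r;d=np.stack([d[...,0]*s,d[...,1]*s,-np.cos(r)],-1)
    return E[:3,3],d@E[:3,:3].T
def plane(c,u,v,z):
    o,d=ray(c,u,v);return o+d*((z-o[2])/d[...,2:3])
def proj(c,P):
    E=np.array(c["extrinsics"]);p=(np.asarray(P,float)-E[:3,3])@E[:3,:3];a,b,w=p[...,0],-p[...,1],-p[...,2]
    if c.get("fish"):
        r=np.hypot(a,b)+1e-12;k=np.arctan2(r,w)/r
    else:k=1/w
    return np.stack([c["cx"]+c["fx"]*a*k,c["cy"]+c["fy"]*b*k],-1)
def cam(n):
    c=camera(n);c["fish"]=n=="wrist";return c
def down(yaw,lean=0):
    """tool pointing down, tool x at world yaw; lean: rotation about tool y (rad)"""
    return R.from_euler('z',yaw)*R.from_euler('x',np.pi)*R.from_euler('y',lean)
def go(p,Rt,p0=None,R0=None):
    """shift/turn in the tool frame to reach pose; from the measured pose unless given"""
    o=get_obs();p0=o["position"] if p0 is None else p0;R0=R.from_quat(o["ee_rot"]) if R0 is None else R0
    return np.round(R0.inv().apply(np.asarray(p)-p0),4).tolist(),np.round(np.degrees((R0.inv()*Rt).as_rotvec()),2).tolist()
E
python3 - <<'E'
from h import *
c=cam("top");np.save("top.npy",c["img"])
i=c["img"][110:300,160:445,::-1];cv2.imwrite("pics/crop1.png",cv2.resize(i,None,fx=2.8,fy=2.8,interpolation=cv2.INTER_CUBIC))
c=cam("scene");i=c["img"][110:280,270:460,::-1];cv2.imwrite("pics/crop2.png",cv2.resize(i,None,fx=3.5,fy=3.5,interpolation=cv2.INTER_CUBIC))
E
```

```text
(no output)
```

View pics/crop1.png

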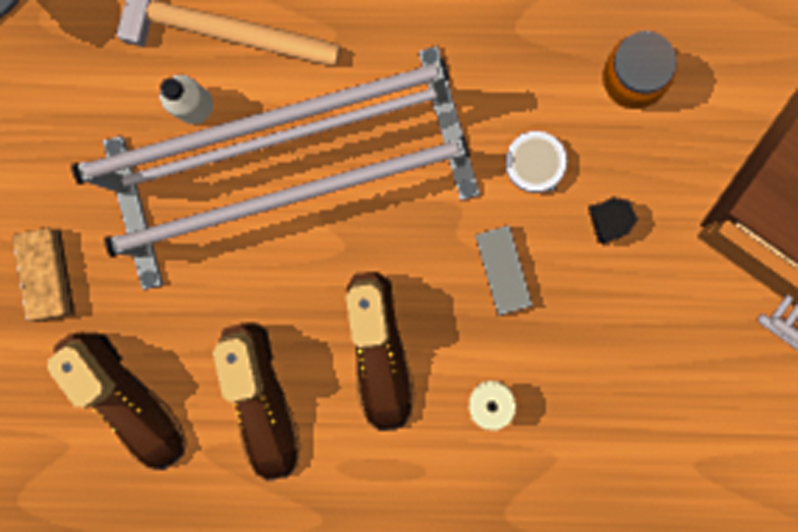

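View pics/crop2.png

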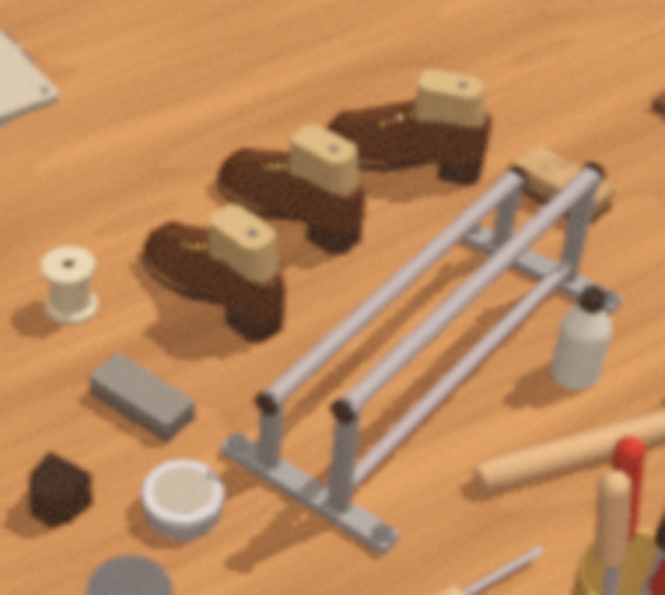

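The crop of the top view shows three shoes with their toes towards the robot. The heel rail runs (77,173)-(437,72) and the toe rail (110,246)-(462,148). In the scene crop the rail caps are at heel (345,408)/(593,172) and toe (267,402)/(517,175).

```bash
python3 - <<'E'
from h import *
t=cam("top");s=cam("scene")
T=lambda X,Y:(160+X/2.8-.32,110+Y/2.8-.32);S=lambda X,Y:(270+X/3.5-.36,110+Y/3.5-.36)
for n,z,a,b in(("heelL",.132,(78,173),(593,170)),("heelR",.132,(437,71),(344,407)),("toeL",.09,(110,246),(516,174)),("toeR",.09,(462,148),(266,401))):
    print(n,plane(t,*T(*a),z).round(4)[:2],plane(s,*S(*b),z).round(4)[:2])
img=t["img"];hsv=cv2.cvtColor(img,cv2.COLOR_RGB2HSV)
def blobs(m,z,lo,hi,n):
    cs,_=cv2.findContours(m.astype(np.uint8),cv2.RETR_EXTERNAL,cv2.CHAIN_APPROX_NONE)
    for k in cs:
        A=cv2.contourArea(k)
        if not lo<A<hi: continue
        P=plane(t,k[:,0,0],k[:,0,1],z)[:,:2]
        (c,wh,a)=cv2.minAreaRect((P*1000).astype(np.float32));M=k.reshape(-1,2).mean(0)
        if 150<M[0]<460 and 100<M[1]<300: print(n,A,M.round(1),np.round(c,1),np.round(wh,1),round(a,1),hsv[int(M[1]),int(M[0])])
H,Sa,V=[hsv[...,i].astype(int) for i in range(3)]
for p in((183,242),(248,240),(292,218),(175,207),(340,207),(351,168),(230,250),(453,236),(500,180)):print(p,hsv[p[1],p[0]])
blobs((H>15)&(H<30)&(V>170)&(Sa<165),.105,80,600,"last")
blobs((Sa<60)&(V>90)&(V<175),.024,150,600,"grey")
blobs((Sa<70)&(V>150),.026,150,600,"tin")
blobs((V<100),.03,300,3000,"dark")
E
```

```text
heelL [0.6243 0.3812] [0.6196 0.3856]
heelR [0.732  0.0286] [0.7306 0.0271]
toeL [0.5548 0.3605] [0.5503 0.3635]
toeR [0.6622 0.0031] [0.6621 0.0037]
(183, 242) [ 12  12 104]
(248, 240) [ 19 129 242]
(292, 218) [ 18 130 237]
(175, 207) [ 17 148 231]
(340, 207) [ 19  25 144]
(351, 168) [ 18  55 205]
(230, 250) [ 14 191 204]
(453, 236) [  0  18 199]
(500, 180) [ 11 181 113]
last 207.5 [335.3 254.6] [403.5 -31.4] [47.  44.4] 1.1 [173  31  33]
last 229.5 [185.9 244.3] [422.  387.4] [60.1 34.7] 39.2 [ 19 127 237]
last 229.0 [243.1 241.9] [432.9 226.5] [60.9 34.7] 15.9 [ 20 130 236]
last 227.0 [290.2 222.4] [490.   95.7] [60.5 34.9] 9.6 [ 19 128 234]
last 326.5 [173.  207.2] [523.7 427.8] [86.8 36.8] 12.7 [ 17 148 232]
last 191.5 [351.2 167.2] [648.1 -72. ] [45.8 43.8] 45.9 [ 19  56 206]
last 165.5 [246.3 121.3] [773.9 227.8] [192.8  12.2] 76.2 [ 17 138 239]
grey 322.0 [339.4 206. ] [541.6 -42.5] [88.  36.5] 16.8 [ 19  25 145]
grey 315.5 [390.2 131.3] [ 771.  -190.3] [60.9 60.1] 0.8 [  0  15 103]
tin 175.0 [335.2 254.5] [397.1 -33.6] [44.3 44.6] 1.4 [173  31  33]
tin 229.0 [454.6 235.5] [ 469.5 -388.2] [151.8  47.4] 55.4 [169  14 148]
tin 333.5 [351.2 167.2] [659.4 -74.9] [60.4 60. ] 1.1 [ 19  56 206]
tin 508.0 [260.3 178.4] [637.9 196.1] [ 58.6 391.4] 16.9 [179  31 166]
tin 208.0 [263.  157.3] [683.6 192.6] [ 13.1 328.7] 17.8 [176  19 189]
tin 434.0 [253.  152.3] [698.3 223.2] [ 18.5 405.1] 17.2 [176  21 193]
tin 157.5 [208.1 110.8] [825.5 362.6] [24.1 85.8] 76.9 [  4  21 192]
dark 811.0 [204.7 251.6] [396.6 358.4] [175.1  60.7] 40.9 [ 18 207  75]
dark 644.5 [253.6 251.2] [396.1 212.6] [165.5  56.9] 17.9 [ 16 197  92]
dark 543.5 [296.1 232.7] [452.7  86.4] [166.5  55.3] 11.0 [ 18 134 164]
dark 412.0 [437.9 157.6] [ 696.  -353.8] [ 53.5 282.2] 55.5 [ 12 182  80]
```

```bash
cat >> h.py <<'E'
D=np.radians
def rackpose(s,dx=0,dz=0,gx=.028,gz=.075,pitch=18,o=(.6423,.1945),yaw=17.1):
    """TCP for a shoe held at (gx,0,gz), hung at rack y=s, offset dx,dz"""
    p=D(pitch);x=.014+gx*np.cos(p)-gz*np.sin(p)+dx;z=.115+gx*np.sin(p)+gz*np.cos(p)+dz
    c,sn=np.cos(D(yaw)),np.sin(D(yaw))
    return np.array([o[0]+c*x-sn*s,o[1]+sn*x+c*s,z]),R.from_euler('z',D(yaw))*R.from_euler('y',-p)*R.from_euler('x',np.pi)
def chain(*poses):
    o=get_obs();p,r=o["position"],R.from_quat(o["ee_rot"]);print("at",np.round(p,4),o["clock"])
    for q,s in poses:
        print(*go(q,s,p,r));p,r=q,s
E
python3 - <<'E'
from h import *
y=down(D(10.5));b=np.array([.4851,.0948,.0])
chain((b+[0,0,.20],y),(b+[0,0,.076],y))
print(y.as_matrix().round(2).tolist(), rackpose(-.11)[1].as_matrix().round(2).tolist(), rackpose(-.11)[0])
E
```

```text
at [ 0.1381 -0.6094  0.2311] 0.3
[0.4941, -0.6101, 0.0313] [-0.02, 0.0, 2.27]
[-0.0, -0.0, 0.124] [0.0, 0.0, 0.0]
[[0.98, 0.18, 0.0], [0.18, -0.98, -0.0], [0.0, 0.0, -1.0]] [[0.91, 0.29, 0.3], [0.28, -0.96, 0.09], [0.31, 0.0, -0.95]] [0.69132619 0.09449474 0.19498171]
```

>>> carry_out(
  motion=[
    {"xyz": [0.494, -0.61, 0.031], "angular": [0, 0, 2.3]},
    {"xyz": [0.494, -0.61, 0.031], "angular": [0, 0, 2.3]},
    {"xyz": [0.494, -0.61, 0.031], "angular": [0, 0, 2.3]},
    {"xyz": [0.494, -0.61, 0.031], "angular": [0, 0, 2.3]},
    {"xyz": [0.494, -0.61, 0.031], "angular": [0, 0, 2.3]},
    {"xyz": [0.494, -0.61, 0.031], "angular": [0, 0, 2.3]},
    {"xyz": [0.494, -0.61, 0.031], "angular": [0, 0, 2.3]},
    {"xyz": [0.494, -0.61, 0.031], "angular": [0, 0, 2.3]},
    {"xyz": [0.494, -0.61, 0.031], "angular": [0, 0, 2.3]},
    {"xyz": [0.494, -0.61, 0.031], "angular": [0, 0, 2.3]},
    {"xyz": [0.494, -0.61, 0.031], "angular": [0, 0, 2.3]},
    {"xyz": [0.494, -0.61, 0.031], "angular": [0, 0, 2.3]},
  ],
  hand=1,
  grip_force=80,
)

```text
clock: 1.5
position: [0.4037, -0.0699, 0.2079]
ee_rot: [0.996, 0.091, 0.0, 0.001]
ft_force: [2.1, -0.0, 0.3]
grip_width: 0.999
grasp_force: 0.0
```

```bash
python3 - <<'E'
from h import *
y=down(D(10.5));b=np.array([.4851,.0948,.0]);print(get_obs()["joint_pos"].round(2) if hasattr(get_obs()["joint_pos"],'round') else get_obs()["joint_pos"])
chain((b+[0,0,.20],y),(b+[0,0,.076],y))
E
```

```text
[ 0.81 -0.12 -0.69  1.99 -0.08  1.25 -1.24]
at [ 0.4037 -0.0699  0.2079] 1.5
[0.11, -0.1472, 0.0078] [0.07, -0.04, -0.05]
[-0.0, -0.0, 0.124] [0.0, 0.0, 0.0]
```

>>> carry_out(
  motion=[
    {"xyz": [0.037, -0.049, 0.003], "angular": [0, 0, 0]},
    {"xyz": [0.074, -0.098, 0.005], "angular": [0, 0, 0]},
    {"xyz": [0.11, -0.147, 0.008], "angular": [0, 0, 0]},
    {"xyz": [0.11, -0.147, 0.008], "angular": [0, 0, 0]},
    {"xyz": [0.11, -0.147, 0.008], "angular": [0, 0, 0]},
    {"xyz": [0.11, -0.147, 0.008], "angular": [0, 0, 0]},
    {"xyz": [0.11, -0.147, 0.008], "angular": [0, 0, 0]},
  ],
)

```text
clock: 2.2
position: [0.4844, 0.0916, 0.1995]
ee_rot: [0.996, 0.091, -0.0, 0.0]
ft_force: [-0.3, 0.3, -0.6]
grip_width: 0.996
grasp_force: 0.0
```

```bash
python3 - <<'E'
from h import *
y=down(D(10.5));b=np.array([.4851,.0948,.0]);print(np.round(get_obs()["joint_pos"],2))
chain((b+[0,0,.20],y),(b+[0,0,.076],y))
c=cam("wrist");i=c["img"].copy();print({k:c[k] for k in("fx","cx","cy")},np.round(c["extrinsics"],3).tolist())
a=D(10.5);u=np.array([np.cos(a),np.sin(a),0]);w=np.array([-u[1],u[0],0]);o=np.array([.490,.0957,0])-.033*u
for x,yy,z in((8,-17,105),(8,17,105),(58,17,105),(58,-17,105),(-90,0,20),(78,0,10)):
    q=proj(c,o+(x*u+yy*w)/1000+[0,0,z/1000]);cv2.circle(i,tuple(int(v) for v in q),3,(0,255,0),1)
cv2.imwrite("pics/w1.png",i[:,:,::-1])
E
```

```text
[ 0.58  0.15 -0.92  1.81  0.13  1.25 -1.76]
at [0.4844 0.0916 0.1995] 2.2
[0.0012, -0.0031, -0.0005] [0.04, 0.02, -0.11]
[-0.0, -0.0, 0.124] [0.0, 0.0, 0.0]
{'fx': 309.70691628693146, 'cx': 317.9705672119891, 'cy': 197.7994958323881} [[0.181, 0.933, 0.312, 0.567], [-0.984, 0.171, 0.058, 0.107], [0.0, -0.318, 0.948, 0.343], [0.0, 0.0, 0.0, 1.0]]
```

View pics/w1.png

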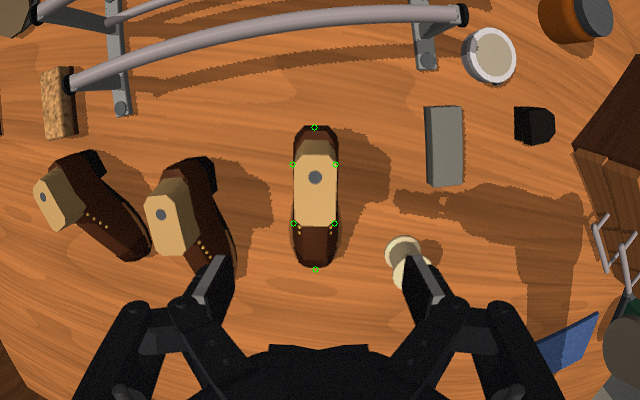

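The projected corners sit on the right-hand shoe's last at (292-337,164-224), so the pose is right. The spool clears the finger.

>>> carry_out(
  motion=[
    {"xyz": [0.001, -0.003, 0.03], "angular": [0, 0, 0]},
    {"xyz": [0.001, -0.003, 0.06], "angular": [0, 0, 0]},
    {"xyz": [0.001, -0.003, 0.09], "angular": [0, 0, 0]},
    {"xyz": [0.001, -0.003, 0.11], "angular": [0, 0, 0]},
    {"xyz": [0.001, -0.003, 0.123], "angular": [0, 0, 0]},
    {"xyz": [0.001, -0.003, 0.123], "angular": [0, 0, 0]},
    {"xyz": [0.001, -0.003, 0.123], "angular": [0, 0, 0]},
  ],
)

```text
clock: 2.95
position: [0.4855, 0.0956, 0.0774]
ee_rot: [0.996, 0.091, 0.0, 0.0]
ft_force: [-0.1, 0.0, -0.3]
grip_width: 1.001
grasp_force: 0.0
```

>>> carry_out(
  motion=[
    {"xyz": [0, 0, 0], "angular": [0, 0, 0]},
    {"xyz": [0, 0, 0], "angular": [0, 0, 0]},
    {"xyz": [0, 0, 0], "angular": [0, 0, 0]},
    {"xyz": [0, 0, 0], "angular": [0, 0, 0]},
    {"xyz": [0, 0, 0], "angular": [0, 0, 0]},
    {"xyz": [0, 0, 0], "angular": [0, 0, 0]},
    {"xyz": [0, 0, 0], "angular": [0, 0, 0]},
    {"xyz": [0, 0, 0], "angular": [0, 0, 0]},
  ],
  hand=0,
  grip_force=80,
)

```text
clock: 3.75
position: [0.4855, 0.0957, 0.0773]
ee_rot: [0.996, 0.091, 0.0, 0.0]
ft_force: [-1.3, -1.6, 5.7]
grip_width: 0.381
grasp_force: 79.5
```

```bash
python3 - <<'E'
from h import *
print(np.round(get_obs()["joint_pos"],2))
b=np.array(get_obs()["position"]);y=down(D(10.5))
chain((b+[0,0,.13],y),rackpose(-.11,.004,.06),rackpose(-.11,.004,.0))
E
```

```text
[ 0.49  0.32 -0.87  1.94  0.29  1.02 -1.9 ]
at [0.4855 0.0957 0.0773] 3.75
[0.0001, 0.0001, -0.13] [0.04, -0.05, -0.05]
[0.2061, 0.0382, -0.0477] [1.04, 17.98, -6.55]
[-0.0185, -0.0, 0.0571] [0.0, 0.0, 0.0]
```

>>> carry_out(
  motion=[
    {"xyz": [0, 0, -0.02], "angular": [0, 0, 0]},
    {"xyz": [0, 0, -0.05], "angular": [0, 0, 0]},
    {"xyz": [0, 0, -0.09], "angular": [0, 0, 0]},
    {"xyz": [0, 0, -0.13], "angular": [0, 0, 0]},
    {"xyz": [0, 0, -0.16], "angular": [0, 0, 0]},
    {"xyz": [0, 0, -0.18], "angular": [0, 0, 0]},
    {"xyz": [0, 0, -0.18], "angular": [0, 0, 0]},
    {"xyz": [0, 0, -0.18], "angular": [0, 0, 0]},
  ],
)

```text
clock: 4.55
position: [0.4847, 0.0957, 0.2557]
ee_rot: [0.996, 0.091, -0.0, 0.0]
ft_force: [-0.6, 0.6, -3.7]
grip_width: 0.385
grasp_force: 80.5
```

```bash
python3 - <<'E'
from h import *
o=get_obs();print(np.round(o["joint_pos"],2),o["grip_width"],o["grasp_force"])
chain(rackpose(-.11,.004,.06,.0285,.077),rackpose(-.11,.004,.0,.0285,.077))
E
```

```text
[ 0.6   0.11 -0.93  1.72  0.09  1.36 -1.74] 0.38486813855537483 80.54044246673584
at [0.4847 0.0957 0.2557] 4.55
[0.2068, 0.0382, -0.0015] [1.06, 18.02, -6.59]
[-0.0185, -0.0, 0.0571] [0.0, 0.0, 0.0]
```

>>> carry_out(
  motion=[
    {"xyz": [0.02, 0.004, 0], "angular": [0.1, 1.8, -0.7]},
    {"xyz": [0.045, 0.008, 0], "angular": [0.2, 4, -1.4]},
    {"xyz": [0.075, 0.014, 0], "angular": [0.4, 6.5, -2.4]},
    {"xyz": [0.105, 0.02, 0], "angular": [0.5, 9, -3.3]},
    {"xyz": [0.135, 0.025, -0.001], "angular": [0.7, 12, -4.4]},
    {"xyz": [0.165, 0.03, -0.001], "angular": [0.9, 14.5, -5.3]},
    {"xyz": [0.19, 0.035, -0.001], "angular": [1, 16.5, -6]},
    {"xyz": [0.207, 0.038, -0.001], "angular": [1.1, 18, -6.6]},
    {"xyz": [0.207, 0.038, -0.001], "angular": [1.1, 18, -6.6]},
    {"xyz": [0.207, 0.038, -0.001], "angular": [1.1, 18, -6.6]},
    {"xyz": [0.207, 0.038, -0.001], "angular": [1.1, 18, -6.6]},
  ],
)

```text
clock: 5.65
position: [0.6949, 0.0966, 0.2573]
ee_rot: [0.977, 0.147, 0.154, -0.024]
ft_force: [-0.5, 0.2, -3.0]
grip_width: 0.384
grasp_force: 80.3
```

```bash
python3 - <<'E'
from h import *
o=get_obs();print(np.round(o["joint_pos"],2),o["grip_width"],o["grasp_force"])
chain(rackpose(-.11,.004,.06,.0285,.077),rackpose(-.11,.004,.0,.0285,.077))
a=cam("scene")["img"][90:290,270:470,::-1];b=cam("top")["img"][90:290,150:400,::-1]
cv2.imwrite("pics/s2.png",np.hstack([cv2.resize(a,(400,400),interpolation=2),cv2.resize(b,(400,320),interpolation=2)] if 0 else [cv2.resize(a,(400,400),interpolation=2),cv2.resize(b,(400,400),interpolation=2)]))
E
```

```text
[ 0.5   0.39 -0.88  1.49  0.34  1.09 -1.68] 0.3837248419996508 80.34101128578186
at [0.6949 0.0966 0.2573] 5.65
[-0.0002, 0.0009, 0.0002] [-0.07, 0.03, 0.05]
[-0.0185, -0.0, 0.0571] [0.0, 0.0, 0.0]
```

View pics/s2.png

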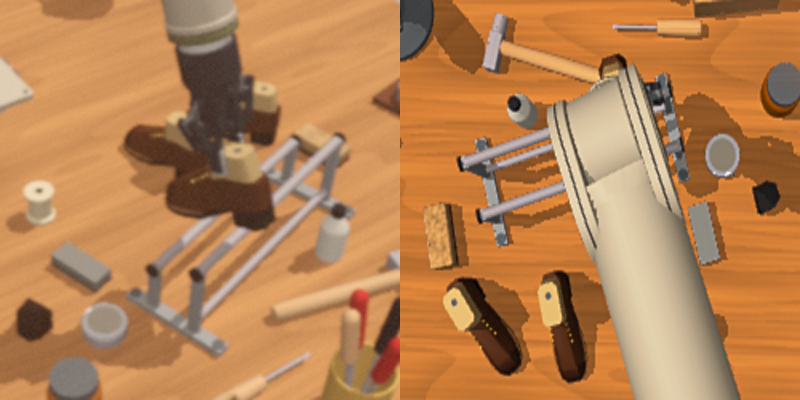

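The shoe is held level over the right-hand part of the rack, heel behind the heel rail. Lowering it now.

>>> carry_out(
  motion=[
    {"xyz": [-0.004, 0, 0.012], "angular": [0, 0, 0]},
    {"xyz": [-0.008, 0, 0.024], "angular": [0, 0, 0]},
    {"xyz": [-0.012, 0, 0.036], "angular": [0, 0, 0]},
    {"xyz": [-0.0145, 0, 0.045], "angular": [0, 0, 0]},
    {"xyz": [-0.0165, 0, 0.051], "angular": [0, 0, 0]},
    {"xyz": [-0.0175, 0, 0.054], "angular": [0, 0, 0]},
    {"xyz": [-0.018, 0, 0.056], "angular": [0, 0, 0]},
    {"xyz": [-0.018, 0, 0.056], "angular": [0, 0, 0]},
    {"xyz": [-0.018, 0, 0.056], "angular": [0, 0, 0]},
  ],
)

```text
clock: 6.65
position: [0.6957, 0.0963, 0.1996]
ee_rot: [0.977, 0.147, 0.155, -0.024]
ft_force: [-5.0, -1.5, 2.8]
grip_width: 0.384
grasp_force: 81.2
```

```bash
python3 - <<'E'
from h import *
o=get_obs();print(o["grip_width"],o["grasp_force"],np.round(o["torque"],2))
chain(rackpose(-.11,.004,.0,.0285,.077))
for n,q in (("scene",(150,230,310,420)),):
    a=cam(n)["img"][q[0]:q[1],q[2]:q[3],::-1];cv2.imwrite("pics/s3.png",cv2.resize(a,None,fx=6,fy=6,interpolation=2))
E
```

```text
0.3841228578007842 81.15704655647278 [-0.32  1.39  0.07]
at [0.6957 0.0963 0.1996] 6.65
[-0.0016, 0.0004, 0.0022] [-0.03, -0.04, 0.02]
```

View pics/s3.png

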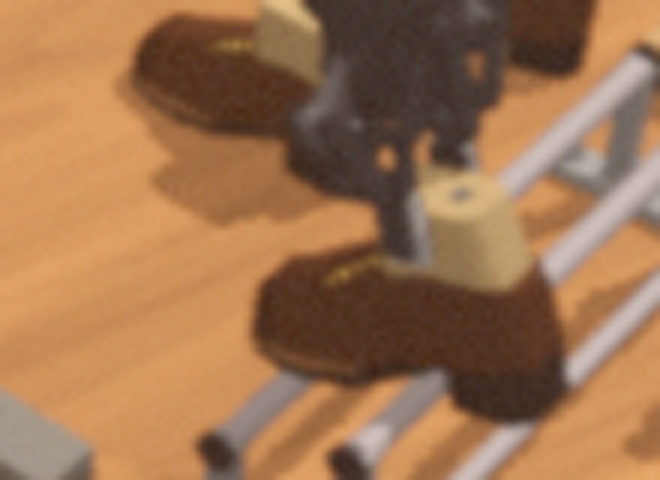

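The heel is behind the upper rail and the sole touches the lower one. Releasing and backing off along the tool axis.

>>> carry_out(
  motion=[
    {"xyz": [0, 0, 0], "angular": [0, 0, 0]},
    {"xyz": [0, 0, 0], "angular": [0, 0, 0]},
    {"xyz": [0, 0, 0], "angular": [0, 0, 0]},
    {"xyz": [0, 0, 0], "angular": [0, 0, 0]},
    {"xyz": [0, 0, -0.03], "angular": [0, 0, 0]},
    {"xyz": [0, 0, -0.07], "angular": [0, 0, 0]},
    {"xyz": [0, 0, -0.11], "angular": [0, 0, 0]},
    {"xyz": [0, 0, -0.11], "angular": [0, 0, 0]},
  ],
  hand=0.7,
)

```text
clock: 7.5
position: [0.6645, 0.0869, 0.3098]
ee_rot: [0.976, 0.147, 0.159, -0.023]
ft_force: [-0.3, 1.5, 1.1]
grip_width: 0.698
grasp_force: 0.0
```

```bash
cat >> h.py <<'E'
def side(img0,x,y,path): pass
E
python3 - <<'E'
from h import *
o=get_obs();print(np.round(o["joint_pos"],2))
y=down(D(17));b=np.array([.4329,.2265,0])-.005*np.array([np.cos(D(17)),np.sin(D(17)),0])
chain((b+[0,0,.21],y),(b+[0,0,.077],y))
a=cam("scene")["img"][150:230,310:420,::-1];w=cam("wrist")
cv2.imwrite("pics/s4.png",np.hstack([cv2.resize(a,(400,300),interpolation=2),cv2.resize(w["img"][:,:,::-1],(400,300))]))
E
```

```text
[ 0.58  0.29 -0.93  1.5   0.25  1.15 -1.62]
at [0.6645 0.0869 0.3098] 7.5
[-0.2072, -0.2018, 0.0356] [0.08, -18.49, 0.14]
[0.0, -0.0, 0.133] [0.0, 0.0, 0.0]
```

View pics/s4.png

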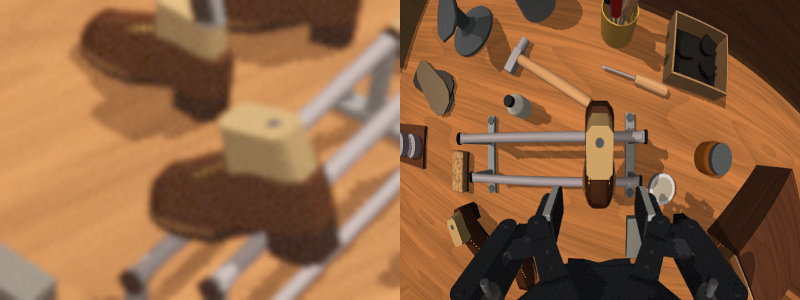

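The right-hand shoe hangs straight across both rails. Next is the middle shoe.

>>> carry_out(
  motion=[
    {"xyz": [-0.03, -0.03, 0.001], "angular": [0, -2.5, 0]},
    {"xyz": [-0.065, -0.065, 0.004], "angular": [0, -6, 0]},
    {"xyz": [-0.1, -0.1, 0.01], "angular": [0, -9.5, 0]},
    {"xyz": [-0.135, -0.135, 0.018], "angular": [0, -13, 0]},
    {"xyz": [-0.17, -0.17, 0.027], "angular": [0, -16, 0]},
    {"xyz": [-0.195, -0.19, 0.034], "angular": [0.1, -18, 0.1]},
    {"xyz": [-0.207, -0.202, 0.036], "angular": [0.1, -18.5, 0.1]},
    {"xyz": [-0.207, -0.202, 0.036], "angular": [0.1, -18.5, 0.1]},
    {"xyz": [-0.207, -0.202, 0.036], "angular": [0.1, -18.5, 0.1]},
    {"xyz": [-0.207, -0.202, 0.036], "angular": [0.1, -18.5, 0.1]},
  ],
  hand=1,
)

```text
clock: 8.6
position: [0.4277, 0.2236, 0.2057]
ee_rot: [0.989, 0.147, -0.004, -0.001]
ft_force: [1.3, -0.8, -0.2]
grip_width: 1.002
grasp_force: 0.0
```

```bash
cat >> h.py <<'E'
def lastcheck(c,z=.105):
    """pale last tops seen by a camera: rect centre, size, angle on the plane z"""
    hsv=cv2.cvtColor(c["img"],cv2.COLOR_RGB2HSV);H,S,V=[hsv[...,i].astype(int) for i in range(3)]
    cs,_=cv2.findContours(((H>15)&(H<30)&(V>190)&(S<165)).astype(np.uint8),cv2.RETR_EXTERNAL,cv2.CHAIN_APPROX_NONE)
    for k in cs:
        if cv2.contourArea(k)<150: continue
        r=cv2.minAreaRect((plane(c,k[:,0,0],k[:,0,1],z)[:,:2]*1000).astype(np.float32));print(k.reshape(-1,2).mean(0).round(),*[np.round(x,1) for x in r])
E
python3 - <<'E'
from h import *
o=get_obs();print(np.round(o["joint_pos"],2))
y=down(D(17));b=np.array([.4329,.2265,0])-.005*np.array([np.cos(D(17)),np.sin(D(17)),0])
chain((b+[0,0,.21],y),(b+[0,0,.077],y))
print("w");lastcheck(cam("wrist"))
E
```

```text
[ 0.42  0.15 -1.06  1.81  0.13  1.26 -1.94]
at [0.4277 0.2236 0.2057] 8.6
[0.0008, -0.0013, -0.0043] [-0.17, 0.4, -0.08]
[0.0, -0.0, 0.133] [0.0, 0.0, 0.0]
w
[318. 189.] [435.7 226. ] [59.4 33. ] 15.4
[142. 151.] [425.  387.6] [59.6 33.8] 39.0
```

>>> carry_out(
  motion=[
    {"xyz": [0.001, -0.001, 0.03], "angular": [-0.2, 0.4, -0.1]},
    {"xyz": [0.001, -0.001, 0.06], "angular": [-0.2, 0.4, -0.1]},
    {"xyz": [0.001, -0.001, 0.09], "angular": [-0.2, 0.4, -0.1]},
    {"xyz": [0.001, -0.001, 0.115], "angular": [-0.2, 0.4, -0.1]},
    {"xyz": [0.001, -0.001, 0.128], "angular": [-0.2, 0.4, -0.1]},
    {"xyz": [0.001, -0.001, 0.128], "angular": [-0.2, 0.4, -0.1]},
    {"xyz": [0.001, -0.001, 0.128], "angular": [-0.2, 0.4, -0.1]},
  ],
)

```text
clock: 9.35
position: [0.4265, 0.2261, 0.0782]
ee_rot: [0.989, 0.149, -0.0, 0.0]
ft_force: [0.5, -0.5, 0.8]
grip_width: 1.003
grasp_force: 0.0
```

>>> carry_out(
  motion=[
    {"xyz": [0, 0, 0], "angular": [0, 0, 0]},
    {"xyz": [0, 0, 0], "angular": [0, 0, 0]},
    {"xyz": [0, 0, 0], "angular": [0, 0, 0]},
    {"xyz": [0, 0, 0], "angular": [0, 0, 0]},
    {"xyz": [0, 0, 0], "angular": [0, 0, 0]},
    {"xyz": [0, 0, 0], "angular": [0, 0, 0]},
    {"xyz": [0, 0, 0], "angular": [0, 0, 0]},
  ],
  hand=0,
)

```text
clock: 10.05
position: [0.4263, 0.2259, 0.078]
ee_rot: [0.989, 0.149, -0.0, 0.001]
ft_force: [-1.3, -1.3, 7.4]
grip_width: 0.387
grasp_force: 78.4
```

>>> carry_out(
  motion=[
    {"xyz": [0, 0, -0.02], "angular": [0, 0, 0]},
    {"xyz": [0, 0, -0.05], "angular": [0, 0, 0]},
    {"xyz": [0, 0, -0.09], "angular": [0, 0, 0]},
    {"xyz": [0, 0, -0.13], "angular": [0, 0, 0]},
    {"xyz": [0, 0, -0.16], "angular": [0, 0, 0]},
    {"xyz": [0, 0, -0.18], "angular": [0, 0, 0]},
    {"xyz": [0, 0, -0.18], "angular": [0, 0, 0]},
    {"xyz": [0, 0, -0.18], "angular": [0, 0, 0]},
  ],
)

```text
clock: 10.85
position: [0.4258, 0.2257, 0.2565]
ee_rot: [0.989, 0.149, -0.001, 0.001]
ft_force: [-0.1, -1.0, -4.7]
grip_width: 0.384
grasp_force: 79.4
```

```bash
python3 - <<'E'
from h import *
o=get_obs();print(np.round(o["joint_pos"],2),o["grip_width"],o["grasp_force"])
chain(rackpose(0,.004,.06,.0275,.078),rackpose(0,.004,.0,.0275,.078))
E
```

```text
[ 0.46  0.09 -1.08  1.74  0.08  1.36 -1.9 ] 0.38443774382159496 79.39883917104453
at [0.4258 0.2257 0.2565] 10.85
[0.2178, 0.0936, -0.0014] [0.07, 18.1, 0.04]
[-0.0185, -0.0, 0.0571] [0.0, 0.0, 0.0]
```

>>> carry_out(
  motion=[
    {"xyz": [0.02, 0.009, 0], "angular": [0, 1.8, 0]},
    {"xyz": [0.045, 0.02, 0], "angular": [0, 4, 0]},
    {"xyz": [0.075, 0.032, 0], "angular": [0, 6.5, 0]},
    {"xyz": [0.11, 0.047, 0], "angular": [0, 9.5, 0]},
    {"xyz": [0.145, 0.062, 0], "angular": [0, 12.5, 0]},
    {"xyz": [0.175, 0.075, 0], "angular": [0, 15, 0]},
    {"xyz": [0.2, 0.086, -0.001], "angular": [0, 17, 0]},
    {"xyz": [0.217, 0.094, -0.001], "angular": [0, 18.1, 0]},
    {"xyz": [0.217, 0.094, -0.001], "angular": [0, 18.1, 0]},
    {"xyz": [0.217, 0.094, -0.001], "angular": [0, 18.1, 0]},
    {"xyz": [0.217, 0.094, -0.001], "angular": [0, 18.1, 0]},
  ],
)

```text
clock: 11.95
position: [0.66, 0.201, 0.2577]
ee_rot: [0.977, 0.148, 0.154, -0.023]
ft_force: [-0.4, -0.2, -3.6]
grip_width: 0.39
grasp_force: 54.7
```

>>> carry_out(
  motion=[
    {"xyz": [-0.004, 0, 0.012], "angular": [0, 0, 0]},
    {"xyz": [-0.008, 0, 0.024], "angular": [0, 0, 0]},
    {"xyz": [-0.012, 0, 0.036], "angular": [0, 0, 0]},
    {"xyz": [-0.0145, 0, 0.045], "angular": [0, 0, 0]},
    {"xyz": [-0.016, 0, 0.05], "angular": [0, 0, 0]},
    {"xyz": [-0.016, 0, 0.05], "angular": [0, 0, 0]},
  ],
)

```text
clock: 12.55
position: [0.6609, 0.2, 0.2045]
ee_rot: [0.977, 0.147, 0.154, -0.023]
ft_force: [0.1, -0.4, -2.1]
grip_width: 0.381
grasp_force: 83.0
```

```bash
python3 - <<'E'
from h import *
o=get_obs();print(np.round(o["joint_pos"],2),o["grip_width"],o["grasp_force"],np.round(o["torque"],2))
chain(rackpose(0,.003,.0,.0275,.078))
E
```

```text
[ 0.36  0.42 -0.93  1.59  0.46  1.01 -1.94] 0.38146471083889266 82.96003899187781 [-0.13  0.43 -0.01]
at [0.6609 0.2    0.2045] 12.55
[-0.0025, -0.0002, 0.0064] [0.01, 0.05, 0.06]
```

The grip dipped to 54.7 N during the carry, so I'll check the shoe in the hand.

```bash
python3 - <<'E'
from h import *
s=cam("scene");i=cv2.resize(s["img"][120:220,300:420,::-1],None,fx=5,fy=5,interpolation=2)
# expected shoe outline points of the held shoe
p,r=np.array(get_obs()["position"]),R.from_quat(get_obs()["ee_rot"])
for k,gx in((0,.0265),):
  for P in((78,0,0),(35,0,0),(-90,0,15),(8,-17,105),(58,-17,105),(58,17,105),(8,17,105),(-60,-25,0),(-15,-25,0),(35,-25,0),(78,-20,0)):
    q=np.array(P)/1000;v=r.apply([q[0]-gx,-q[1],-(q[2]-.078)])+p
    u=(proj(s,v)-[300,120]+.5)*5;cv2.circle(i,(int(u[0]),int(u[1])),4,(0,255,0),1)
cv2.imwrite("pics/s5.png",i)
E
```

```text
(no output)
```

View pics/s5.png

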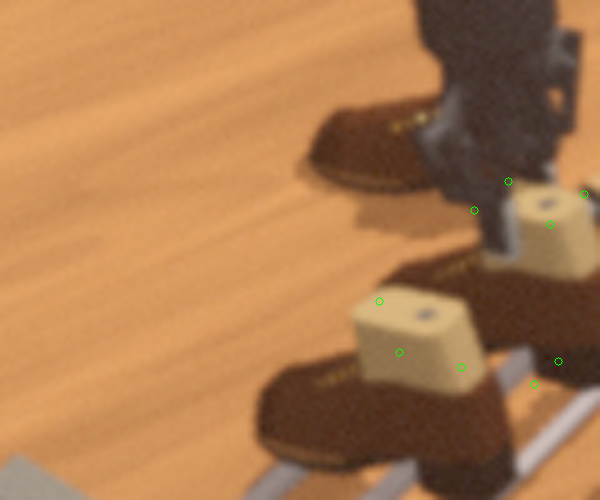

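The held shoe's toe (about (385,280)) and last match the expected points, so nothing has slipped. Lowering the last bit and releasing.

>>> carry_out(
  motion=[
    {"xyz": [-0.001, 0, 0.002], "angular": [0, 0, 0]},
    {"xyz": [-0.002, 0, 0.004], "angular": [0, 0, 0]},
    {"xyz": [-0.002, 0, 0.006], "angular": [0, 0, 0]},
    {"xyz": [-0.002, 0, 0.006], "angular": [0, 0, 0]},
  ],
)

```text
clock: 13.0
position: [0.6615, 0.2003, 0.1999]
ee_rot: [0.977, 0.147, 0.155, -0.023]
ft_force: [-2.7, -1.1, 2.2]
grip_width: 0.381
grasp_force: 83.6
```

>>> carry_out(
  motion=[
    {"xyz": [0, 0, 0], "angular": [0, 0, 0]},
    {"xyz": [0, 0, 0], "angular": [0, 0, 0]},
    {"xyz": [0, 0, 0], "angular": [0, 0, 0]},
    {"xyz": [0, 0, 0], "angular": [0, 0, 0]},
    {"xyz": [0, 0, -0.03], "angular": [0, 0, 0]},
    {"xyz": [0, 0, -0.07], "angular": [0, 0, 0]},
    {"xyz": [0, 0, -0.11], "angular": [0, 0, 0]},
    {"xyz": [0, 0, -0.11], "angular": [0, 0, 0]},
    {"xyz": [0, 0, -0.11], "angular": [0, 0, 0]},
  ],
  hand=0.7,
)

```text
clock: 13.9
position: [0.629, 0.1902, 0.3048]
ee_rot: [0.976, 0.147, 0.156, -0.023]
ft_force: [0.3, -1.0, -0.1]
grip_width: 0.696
grasp_force: 0.0
```

```bash
python3 - <<'E'
from h import *
o=get_obs();print(np.round(o["joint_pos"],2))
y=down(D(39.5));b=np.array([.4235,.3875,0])-.006*np.array([np.cos(D(39.5)),np.sin(D(39.5)),0])
chain((b+[0,0,.21],y),(b+[0,0,.077],y))
c=cam("wrist");lastcheck(c);print();lastcheck(c,.225)
E
```

```text
[ 0.46  0.28 -1.    1.53  0.32  1.16 -1.84]
at [0.629  0.1902 0.3048] 13.9
[-0.1661, -0.247, 0.045] [3.63, -17.88, -22.17]
[0.0, -0.0, 0.133] [0.0, 0.0, 0.0]
[135. 310.] [434.8 395.8] [32.8 32.9] 38.5
[450. 199.] [707.6  39.8] [87.1 50.2] 9.6
[319. 199.] [659.6 197.2] [84.4 50.3] 17.0

[135. 310.] [510.4 330.9] [21.9 22. ] 38.5
[450. 199.] [692.7  93.2] [58.2 33.5] 9.6
[319. 199.] [660.6 198.2] [56.4 33.6] 17.0
```

>>> carry_out(
  motion=[
    {"xyz": [-0.02, -0.03, 0], "angular": [0.4, -2, -2.5]},
    {"xyz": [-0.04, -0.065, 0.001], "angular": [0.9, -4.5, -5.5]},
    {"xyz": [-0.065, -0.1, 0.005], "angular": [1.5, -7.5, -9]},
    {"xyz": [-0.09, -0.14, 0.013], "angular": [2.1, -10.5, -13]},
    {"xyz": [-0.115, -0.175, 0.022], "angular": [2.6, -13, -16]},
    {"xyz": [-0.14, -0.21, 0.033], "angular": [3.1, -15.5, -19]},
    {"xyz": [-0.16, -0.238, 0.042], "angular": [3.5, -17.3, -21.5]},
    {"xyz": [-0.166, -0.247, 0.045], "angular": [3.6, -17.9, -22.2]},
    {"xyz": [-0.166, -0.247, 0.045], "angular": [3.6, -17.9, -22.2]},
    {"xyz": [-0.166, -0.247, 0.045], "angular": [3.6, -17.9, -22.2]},
    {"xyz": [-0.166, -0.247, 0.045], "angular": [3.6, -17.9, -22.2]},
  ],
  hand=1,
)

```text
clock: 15.05
position: [0.4197, 0.3827, 0.2098]
ee_rot: [0.942, 0.337, -0.001, 0.0]
ft_force: [-0.2, -0.1, 0.2]
grip_width: 1.006
grasp_force: 0.0
```

```bash
python3 - <<'E'
from h import *
o=get_obs();print(np.round(o["joint_pos"],2))
y=down(D(39.5));b=np.array([.4235,.3875,0])-.006*np.array([np.cos(D(39.5)),np.sin(D(39.5)),0])
chain((b+[0,0,.21],y),(b+[0,0,.077],y))
print("w");lastcheck(cam("wrist"));print("top");lastcheck(cam("top"),.225)
E
```

```text
[ 0.05  0.43 -1.1   1.6   0.39  1.36 -1.98]
at [0.4197 0.3827 0.2098] 15.05
[-0.0, -0.0013, -0.0002] [-0.02, 0.06, -0.11]
[0.0, -0.0, 0.133] [0.0, 0.0, 0.0]
w
top
[273. 387.] [ 99.9 112.2] [ 84.1 169.5] 1.9
[325. 358.] [151.7  -3.2] [187.4  54.2] 89.9
[ 74. 295.] [298.6 624.9] [153.7  16. ] 59.5
[136. 307.] [259.1 426.3] [551.4 123. ] 58.9
[101. 247.] [419.8 560.9] [157.2  16.1] 59.4
[172. 207.] [521.  380.9] [78.  32.2] 11.9
[351. 167.] [632.6 -65.9] [39.1 39.2] 46.2
[247. 156.] [657.  198.5] [61.5 33.3] 19.1
[288. 144.] [689.4  93.3] [61.1 32.5] 18.1
[246. 121.] [745.3 204.3] [171.8  11.8] 76.8
```

>>> carry_out(
  motion=[
    {"xyz": [0, -0.001, 0.03], "angular": [0, 0, 0]},
    {"xyz": [0, -0.001, 0.06], "angular": [0, 0, 0]},
    {"xyz": [0, -0.001, 0.09], "angular": [0, 0, 0]},
    {"xyz": [0, -0.001, 0.115], "angular": [0, 0, 0]},
    {"xyz": [0, -0.001, 0.132], "angular": [0, 0, 0]},
    {"xyz": [0, -0.001, 0.132], "angular": [0, 0, 0]},
    {"xyz": [0, -0.001, 0.132], "angular": [0, 0, 0]},
  ],
)

```text
clock: 15.85
position: [0.4179, 0.3847, 0.0784]
ee_rot: [0.941, 0.338, -0.001, -0.0]
ft_force: [0.6, -0.1, 0.6]
grip_width: 0.998
grasp_force: 0.0
```

>>> carry_out(
  motion=[
    {"xyz": [0, 0, 0], "angular": [0, 0, 0]},
    {"xyz": [0, 0, 0], "angular": [0, 0, 0]},
    {"xyz": [0, 0, 0], "angular": [0, 0, 0]},
    {"xyz": [0, 0, 0], "angular": [0, 0, 0]},
    {"xyz": [0, 0, 0], "angular": [0, 0, 0]},
    {"xyz": [0, 0, 0], "angular": [0, 0, 0]},
    {"xyz": [0, 0, 0], "angular": [0, 0, 0]},
  ],
  hand=0,
)

```text
clock: 16.55
position: [0.418, 0.3845, 0.0783]
ee_rot: [0.941, 0.338, -0.0, -0.0]
ft_force: [-0.5, -1.9, 6.5]
grip_width: 0.383
grasp_force: 79.5
```

>>> carry_out(
  motion=[
    {"xyz": [0, 0, -0.02], "angular": [0, 0, 0]},
    {"xyz": [0, 0, -0.05], "angular": [0, 0, 0]},
    {"xyz": [0, 0, -0.09], "angular": [0, 0, 0]},
    {"xyz": [0, 0, -0.13], "angular": [0, 0, 0]},
    {"xyz": [0, 0, -0.16], "angular": [0, 0, 0]},
    {"xyz": [0, 0, -0.18], "angular": [0, 0, 0]},
    {"xyz": [0, 0, -0.18], "angular": [0, 0, 0]},
    {"xyz": [0, 0, -0.18], "angular": [0, 0, 0]},
  ],
)

```text
clock: 17.35
position: [0.4177, 0.3842, 0.2564]
ee_rot: [0.941, 0.338, -0.001, 0.0]
ft_force: [0.4, -0.2, -4.8]
grip_width: 0.38
grasp_force: 80.7
```

```bash
python3 - <<'E'
from h import *
o=get_obs();print(np.round(o["joint_pos"],2),o["grip_width"],o["grasp_force"])
chain(rackpose(.11,.004,.06,.028,.078),rackpose(.11,.004,.0,.028,.078))
E
```

```text
[ 0.06  0.39 -1.12  1.53  0.35  1.44 -1.96] 0.380400623856749 80.6674861907959
at [0.4177 0.3842 0.2564] 17.35
[0.1134, 0.1954, -0.0018] [-3.53, 17.93, 22.25]
[-0.0185, -0.0, 0.0571] [0.0, 0.0, 0.0]
```

>>> carry_out(
  motion=[
    {"xyz": [0.01, 0.018, 0], "angular": [-0.3, 1.6, 2]},
    {"xyz": [0.023, 0.04, 0], "angular": [-0.7, 3.7, 4.6]},
    {"xyz": [0.038, 0.066, 0], "angular": [-1.2, 6, 7.5]},
    {"xyz": [0.055, 0.095, 0], "angular": [-1.7, 8.7, 10.8]},
    {"xyz": [0.072, 0.125, 0], "angular": [-2.3, 11.4, 14.2]},
    {"xyz": [0.089, 0.154, 0], "angular": [-2.8, 14.1, 17.5]},
    {"xyz": [0.103, 0.178, -0.001], "angular": [-3.2, 16.4, 20.3]},
    {"xyz": [0.113, 0.195, -0.002], "angular": [-3.5, 17.9, 22.3]},
    {"xyz": [0.113, 0.195, -0.002], "angular": [-3.5, 17.9, 22.3]},
    {"xyz": [0.113, 0.195, -0.002], "angular": [-3.5, 17.9, 22.3]},
    {"xyz": [0.113, 0.195, -0.002], "angular": [-3.5, 17.9, 22.3]},
  ],
)

```text
clock: 18.45
position: [0.628, 0.3071, 0.2587]
ee_rot: [0.977, 0.147, 0.154, -0.024]
ft_force: [-0.8, -1.3, -3.5]
grip_width: 0.38
grasp_force: 80.6
```

>>> carry_out(
  motion=[
    {"xyz": [-0.004, 0, 0.012], "angular": [0, 0, 0]},
    {"xyz": [-0.008, 0, 0.024], "angular": [0, 0, 0]},
    {"xyz": [-0.012, 0, 0.036], "angular": [0, 0, 0]},
    {"xyz": [-0.0145, 0, 0.045], "angular": [0, 0, 0]},
    {"xyz": [-0.016, 0, 0.05], "angular": [0, 0, 0]},
    {"xyz": [-0.016, 0, 0.05], "angular": [0, 0, 0]},
  ],
)

```text
clock: 19.05
position: [0.629, 0.306, 0.2055]
ee_rot: [0.977, 0.147, 0.154, -0.024]
ft_force: [0.5, 0.1, -4.1]
grip_width: 0.38
grasp_force: 80.6
```

```bash
python3 - <<'E'
from h import *
o=get_obs();print(np.round(o["joint_pos"],2),o["grip_width"],o["grasp_force"],np.round(o["torque"],2))
chain(rackpose(.11,.004,.0,.028,.078))
E
```

```text
[ 0.17  0.45 -0.94  1.56  0.54  1.05 -2.15] 0.3802855802750226 80.5656373500824 [-0.15  0.53  0.  ]
at [0.629  0.306  0.2055] 19.05
[-0.0019, 0.0005, 0.0074] [-0.05, 0.08, -0.05]
```

>>> carry_out(
  motion=[
    {"xyz": [-0.001, 0, 0.003], "angular": [0, 0, 0]},
    {"xyz": [-0.002, 0, 0.005], "angular": [0, 0, 0]},
    {"xyz": [-0.002, 0, 0.0065], "angular": [0, 0, 0]},
    {"xyz": [-0.002, 0, 0.0065], "angular": [0, 0, 0]},
  ],
)

```text
clock: 19.45
position: [0.6295, 0.3063, 0.2001]
ee_rot: [0.977, 0.146, 0.155, -0.024]
ft_force: [-0.1, -0.0, -3.5]
grip_width: 0.385
grasp_force: 80.6
```

>>> carry_out(
  motion=[
    {"xyz": [0, 0, 0], "angular": [0, 0, 0]},
    {"xyz": [0, 0, 0], "angular": [0, 0, 0]},
    {"xyz": [0, 0, 0], "angular": [0, 0, 0]},
    {"xyz": [0, 0, 0], "angular": [0, 0, 0]},
    {"xyz": [0, 0, -0.03], "angular": [0, 0, 0]},
    {"xyz": [0, 0, -0.07], "angular": [0, 0, 0]},
    {"xyz": [0, 0, -0.12], "angular": [0, 0, 0]},
    {"xyz": [0, 0, -0.12], "angular": [0, 0, 0]},
    {"xyz": [0, 0, -0.12], "angular": [0, 0, 0]},
  ],
  hand=0.7,
)

```text
clock: 20.35
position: [0.5942, 0.2955, 0.3156]
ee_rot: [0.977, 0.146, 0.156, -0.024]
ft_force: [0.6, -0.8, -0.7]
grip_width: 0.698
grasp_force: 0.0
```

```bash
python3 - <<'E'
from h import *
s=cam("scene");t=cam("top")
cv2.imwrite("pics/s6.png",np.hstack([cv2.resize(s["img"][120:220,320:440,::-1],(480,400),interpolation=2),cv2.resize(t["img"][100:300,400:560,::-1],(320,400),interpolation=2)]))
# cabinet: top-board corners (z=.15) and handle ends (z=.112) from the first top view
for n,u,v,z in(("c",475,113,.15),("c",577,187,.15),("c",521,259,.15),("c",411,190,.15),("h",434,222,.112),("h",476,248,.112)):print(n,plane(t,u,v,z).round(4)[:2])
E
```

```text
c [ 0.7953 -0.4003]
c [ 0.6005 -0.6689]
c [ 0.4071 -0.5214]
c [ 0.5838 -0.2309]
h [ 0.4996 -0.3022]
h [ 0.431 -0.417]
```

View pics/s6.png

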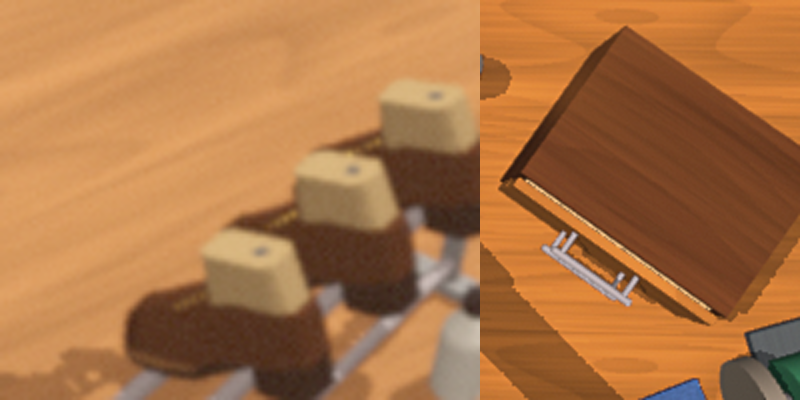

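All three shoes hang parallel on the rack. In the right-hand crop the cabinet's front top edge runs from pixel (422.5,189) to (523.5,259) of the top view, and the handles are in front of it.

```bash
python3 - <<'E'
from h import *
t=cam("top")
L=plane(t,422.5,189,.15)[:2];Rr=plane(t,523.5,259,.15)[:2];d=L-Rr;yaw=np.arctan2(-d[0],d[1]);x=np.array([np.cos(yaw),np.sin(yaw)])
m=(L+Rr)/2;h=m-.035*x;print("front mid",m,"len",np.linalg.norm(d),"yaw",np.degrees(yaw),"handle",h)
chain((np.r_[h-.02*x,.26],down(yaw+np.pi/2)))
E
```

```text
front mid [ 0.49714949 -0.39467999] len 0.321390403740832 yaw -34.018033045013745 handle [ 0.46813934 -0.37509911]
at [0.5939 0.2947 0.3126] 20.5
[-0.3292, 0.588, -0.0517] [6.03, -17.22, -38.63]
```

>>> carry_out(
  motion=[
    {"xyz": [-0.33, 0.588, -0.05], "angular": [6, -17.2, -38.6]},
    {"xyz": [-0.33, 0.588, -0.05], "angular": [6, -17.2, -38.6]},
    {"xyz": [-0.33, 0.588, -0.05], "angular": [6, -17.2, -38.6]},
    {"xyz": [-0.33, 0.588, -0.05], "angular": [6, -17.2, -38.6]},
    {"xyz": [-0.33, 0.588, -0.05], "angular": [6, -17.2, -38.6]},
    {"xyz": [-0.33, 0.588, -0.05], "angular": [6, -17.2, -38.6]},
    {"xyz": [-0.33, 0.588, -0.05], "angular": [6, -17.2, -38.6]},
    {"xyz": [-0.33, 0.588, -0.05], "angular": [6, -17.2, -38.6]},
    {"xyz": [-0.33, 0.588, -0.05], "angular": [6, -17.2, -38.6]},
    {"xyz": [-0.33, 0.588, -0.05], "angular": [6, -17.2, -38.6]},
    {"xyz": [-0.33, 0.588, -0.05], "angular": [6, -17.2, -38.6]},
    {"xyz": [-0.33, 0.588, -0.05], "angular": [6, -17.2, -38.6]},
  ],
  hand=1,
)

```text
clock: 21.7
position: [0.4689, -0.281, 0.2647]
ee_rot: [0.883, 0.469, 0.001, -0.0]
ft_force: [0.2, 0.3, 0.3]
grip_width: 0.997
grasp_force: 0.0
```

```bash
python3 - <<'E'
from h import *
print(np.round(get_obs()["joint_pos"],2));chain((np.array([.4516,-.3639,.26]),down(D(-34+90))))
E
```

```text
[ 1.25  0.26 -0.93  1.58  0.21  1.41 -0.29]
at [ 0.4689 -0.281   0.2647] 21.7
[-0.0783, 0.0321, 0.0045] [0.0, -0.09, -0.05]
```

>>> carry_out(
  motion=[
    {"xyz": [-0.03, 0.012, 0.002], "angular": [0, 0, 0]},
    {"xyz": [-0.06, 0.024, 0.004], "angular": [0, 0, 0]},
    {"xyz": [-0.078, 0.032, 0.005], "angular": [0, 0, 0]},
    {"xyz": [-0.078, 0.032, 0.005], "angular": [0, 0, 0]},
    {"xyz": [-0.078, 0.032, 0.005], "angular": [0, 0, 0]},
    {"xyz": [-0.078, 0.032, 0.005], "angular": [0, 0, 0]},
  ],
  hand=0.35,
)

```text
clock: 22.3
position: [0.4538, -0.3597, 0.2608]
ee_rot: [0.882, 0.47, 0.001, 0.0]
ft_force: [-0.4, -0.2, -0.0]
grip_width: 0.352
grasp_force: 0.0
```

```bash
python3 - <<'E'
from h import *
c=cam("wrist");i=c["img"].copy();h=np.array([.4681,-.3751,.112]);y=D(-34);u=np.array([np.cos(y),np.sin(y),0]);w=np.array([-u[1],u[0],0])
for s in(-.06,0,.06):
    q=proj(c,h+s*w);cv2.circle(i,(int(q[0]),int(q[1])),4,(0,255,0),1)
for s in(-.165,.165):
    q=proj(c,h+.035*u+s*w+[0,0,.038]);cv2.circle(i,(int(q[0]),int(q[1])),4,(255,0,0),1)
cv2.imwrite("pics/w7.png",i[:,:,::-1])
E
```

```text
(no output)
```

View pics/w7.png

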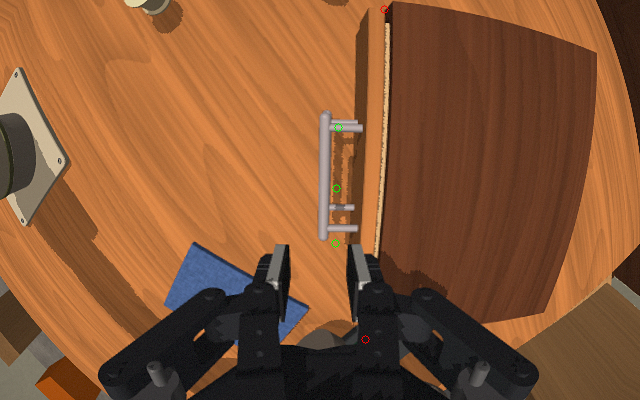

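The upper handle bar runs from (325,113) to (323,238) in the wrist view, about 13 px in front of my estimate, so I re-measure it from that.

```bash
python3 - <<'E'
from h import *
c=cam("wrist");a=plane(c,325,112,.112)[:2];b=plane(c,323.5,239,.112)[:2];d=a-b
yaw=np.degrees(np.arctan2(-d[0],d[1]));m=(a+b)/2;print(m,np.linalg.norm(d),yaw)
f1=plane(c,388,20,.15)[:2];f2=plane(c,375.5,255,.15)[:2];e=f1-f2;print("front edge yaw",np.degrees(np.arctan2(-e[0],e[1])), "dist handle->front", np.dot(f1-m,[np.cos(D(yaw)),np.sin(D(yaw))]))
r=down(D(yaw+90));chain((np.r_[m,.2],r),(np.r_[m,.095],r))
E
```

```text
[ 0.46306047 -0.36016018] 0.12976719464838446 -34.190071783206676
front edge yaw -34.61117487264318 dist handle->front 0.0500455819608855
at [ 0.4537 -0.3601  0.261 ] 22.4
[0.0051, 0.0077, 0.061] [0.1, -0.11, 0.29]
[0.0, -0.0, 0.105] [0.0, 0.0, 0.0]
```

>>> carry_out(
  motion=[
    {"xyz": [0.005, 0.008, 0.03], "angular": [0, 0, 0]},
    {"xyz": [0.005, 0.008, 0.06], "angular": [0, 0, 0]},
    {"xyz": [0.005, 0.008, 0.09], "angular": [0, 0, 0]},
    {"xyz": [0.005, 0.008, 0.115], "angular": [0, 0, 0]},
    {"xyz": [0.005, 0.008, 0.135], "angular": [0, 0, 0]},
    {"xyz": [0.005, 0.008, 0.15], "angular": [0, 0, 0]},
    {"xyz": [0.005, 0.008, 0.16], "angular": [0, 0, 0]},
    {"xyz": [0.005, 0.008, 0.166], "angular": [0, 0, 0]},
    {"xyz": [0.005, 0.008, 0.166], "angular": [0, 0, 0]},
  ],
)

```text
clock: 23.3
position: [0.4648, -0.3627, 0.0969]
ee_rot: [0.883, 0.469, 0.002, 0.003]
ft_force: [0.8, -0.7, 5.1]
grip_width: 0.353
grasp_force: 2.2
```

>>> carry_out(
  motion=[
    {"xyz": [0, 0, 0], "angular": [0, 0, 0]},
    {"xyz": [0, 0, 0], "angular": [0, 0, 0]},
    {"xyz": [0, 0, 0], "angular": [0, 0, 0]},
    {"xyz": [0, 0, 0], "angular": [0, 0, 0]},
    {"xyz": [0, 0, 0], "angular": [0, 0, 0]},
  ],
  hand=0,
  grip_force=40,
)

```text
clock: 23.8
position: [0.4633, -0.3619, 0.0957]
ee_rot: [0.883, 0.469, 0.001, 0.001]
ft_force: [-0.2, 0.7, 5.1]
grip_width: 0.112
grasp_force: 39.0
```

```bash
python3 - <<'E'
from h import *
o=get_obs();print(np.round(o["joint_pos"],2),o["grip_width"],o["grasp_force"],np.round(o["ft_force"],1),np.round(o["torque"],2))
p=np.array(o["position"]);x=np.array([np.cos(D(-34.4)),np.sin(D(-34.4)),0])
chain((p-.172*x,R.from_quat(o["ee_rot"])))
E
```

```text
[ 1.23  0.49 -0.82  1.69  0.39  1.13 -0.28] 0.11232421831832602 38.968157172203064 [-0.2  0.7  5.1] [ 0.1   0.07 -0.03]
at [ 0.4633 -0.3619  0.0957] 23.8
[0.0011, -0.172, -0.0005] [0.0, 0.0, 0.0]
```

>>> carry_out(
  motion=[
    {"xyz": [0, -0.01, 0], "angular": [0, 0, 0]},
    {"xyz": [0, -0.03, 0], "angular": [0, 0, 0]},
    {"xyz": [0, -0.05, 0], "angular": [0, 0, 0]},
    {"xyz": [0, -0.07, 0], "angular": [0, 0, 0]},
    {"xyz": [0.001, -0.09, 0], "angular": [0, 0, 0]},
    {"xyz": [0.001, -0.11, 0], "angular": [0, 0, 0]},
    {"xyz": [0.001, -0.13, 0], "angular": [0, 0, 0]},
    {"xyz": [0.001, -0.15, 0], "angular": [0, 0, 0]},
    {"xyz": [0.001, -0.165, 0], "angular": [0, 0, 0]},
    {"xyz": [0.001, -0.172, 0], "angular": [0, 0, 0]},
    {"xyz": [0.001, -0.172, 0], "angular": [0, 0, 0]},
    {"xyz": [0.001, -0.172, 0], "angular": [0, 0, 0]},
  ],
)

```text
clock: 25.0
position: [0.3214, -0.2646, 0.0955]
ee_rot: [0.883, 0.469, 0.001, 0.001]
ft_force: [1.4, 2.9, 12.5]
grip_width: 0.112
grasp_force: 40.7
```

>>> carry_out(
  motion=[
    {"xyz": [0, 0, 0], "angular": [0, 0, 0]},
    {"xyz": [0, 0, 0], "angular": [0, 0, 0]},
    {"xyz": [0, 0, 0], "angular": [0, 0, 0]},
    {"xyz": [0, 0, -0.02], "angular": [0, 0, 0]},
    {"xyz": [0, 0, -0.06], "angular": [0, 0, 0]},
    {"xyz": [0, 0, -0.11], "angular": [0, 0, 0]},
    {"xyz": [0, 0, -0.16], "angular": [0, 0, 0]},
    {"xyz": [0, 0, -0.18], "angular": [0, 0, 0]},
    {"xyz": [0, 0, -0.18], "angular": [0, 0, 0]},
  ],
  hand=0.35,
)

```text
clock: 25.9
position: [0.3213, -0.2657, 0.2772]
ee_rot: [0.883, 0.469, 0.001, 0.003]
ft_force: [-0.5, -1.4, -0.5]
grip_width: 0.355
grasp_force: 0.0
```

```bash
cat >> h.py <<'E'
def kit(t):
    """tin, stone, cork block: centre (mm), size, angle on the plane of the top faces, top view"""
    hsv=cv2.cvtColor(t["img"],cv2.COLOR_RGB2HSV);H,S,V=[hsv[...,i].astype(int) for i in range(3)]
    for n,m,z in(("grey",(S<60)&(V>90)&(V<175),.024),("tin",(S<70)&(V>150),.026),("cork",(H>13)&(H<30)&(V>170)&(S<165),.032)):
        cs,_=cv2.findContours(m.astype(np.uint8),cv2.RETR_EXTERNAL,cv2.CHAIN_APPROX_NONE)
        for k in cs:
            P=plane(t,k[:,0,0],k[:,0,1],z)[:,:2];r=cv2.minAreaRect((P*1000).astype(np.float32))
            if 30<min(r[1])<72 and 50<max(r[1])<105 and .2<P.mean(0)[0]<.75:print(n,k.reshape(-1,2).mean(0).round(),*[np.round(x,1) for x in r])
E
python3 - <<'E'
from h import *
print(np.round(get_obs()["joint_pos"],2));t=cam("top");kit(t);c=cam("wrist")
cv2.imwrite("pics/m8.png",np.hstack([cv2.resize(t["img"][:,:,::-1],(400,300)),cv2.resize(c["img"][:,:,::-1],(400,300))]))
E
```

```text
[ 1.59 -0.18 -0.88  1.86 -0.14  1.4   0.15]
grey [  7. 307.] [223.2 954.1] [63.2 41.4] 0.7
grey [ 74. 217.] [492.4 766.6] [42.2 87.7] 43.1
grey [ 92. 213.] [508.4 716.7] [66.4 43.8] 44.2
grey [339. 206.] [541.6 -42.5] [88.  36.5] 16.8
grey [208. 196.] [561.5 360.4] [104.1  36.4] 20.5
tin [ 42. 217.] [488.2 859.7] [68.1 86.9] 19.6
tin [ 71. 211.] [508.2 768.7] [68.  66.5] 21.7
tin [ 95. 208.] [520.9 698.9] [66.8 40.9] 22.4
tin [206. 190.] [586.  367.6] [58.3 33.7] 18.0
tin [351. 167.] [659.4 -74.9] [60.4 60. ] 1.0
cork [335. 255.] [397.6 -32.1] [50.  47.3] 1.2
cork [173. 208.] [526.1 457.3] [93.4 40.7] 11.9
cork [205. 168.] [648.1 366. ] [75.3 40.1] 20.6
cork [247. 156.] [687.7 239.9] [73.2 41. ] 19.6
cork [288. 144.] [726.  114.3] [73.1 39.5] 18.1
```

View pics/m8.png

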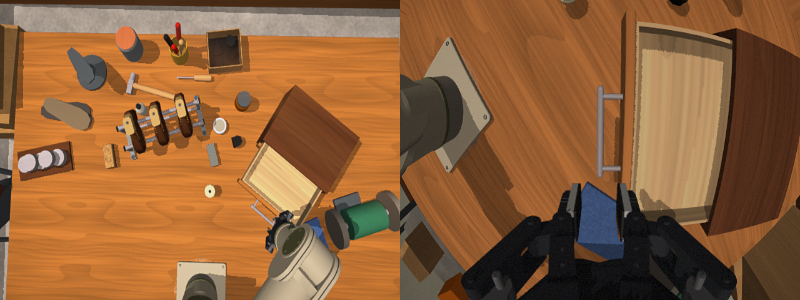

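The drawer is open by about 0.17 m, with a light, empty floor. The three kit items are still where they were first seen.

```bash
cat >> h.py <<'E'
CY=-34.4;cx_=np.array([np.cos(D(CY)),np.sin(D(CY)),0]);cy_=np.array([-cx_[1],cx_[0],0]);F=np.array([.4196,-.3318,.085])
def floor(x,y,z): return F+x*cx_+y*cy_+[0,0,z]
E
python3 - <<'E'
from h import *
r=down(D(16.8));b=np.array([.5416,-.0425,0]);q=down(D(CY))
chain((b+[0,0,.15],r),(b+[0,0,.004],r),(b+[0,0,.22],r),(floor(.005,.09,.14),q),(floor(.005,.09,.006),q))
E
```

```text
at [ 0.3201 -0.2647  0.274 ] 26.0
[0.3079, 0.059, 0.1246] [0.03, -0.11, 39.16]
[0.0, -0.0, 0.146] [0.0, 0.0, 0.0]
[0.0, 0.0, -0.216] [0.0, 0.0, 0.0]
[-0.1271, 0.1892, -0.005] [-0.0, -0.0, 51.2]
[-0.0, -0.0, 0.134] [0.0, 0.0, 0.0]
```

>>> carry_out(
  motion=[
    {"xyz": [0.03, 0.006, 0], "angular": [0, 0, 4]},
    {"xyz": [0.075, 0.014, 0.01], "angular": [0, 0, 9]},
    {"xyz": [0.12, 0.023, 0.03], "angular": [0, 0, 15]},
    {"xyz": [0.165, 0.032, 0.055], "angular": [0, 0, 21]},
    {"xyz": [0.21, 0.04, 0.08], "angular": [0, 0, 27]},
    {"xyz": [0.25, 0.048, 0.1], "angular": [0, 0, 33]},
    {"xyz": [0.29, 0.056, 0.118], "angular": [0, 0, 37]},
    {"xyz": [0.308, 0.059, 0.125], "angular": [0, 0, 39.2]},
    {"xyz": [0.308, 0.059, 0.125], "angular": [0, 0, 39.2]},
    {"xyz": [0.308, 0.059, 0.125], "angular": [0, 0, 39.2]},
    {"xyz": [0.308, 0.059, 0.125], "angular": [0, 0, 39.2]},
    {"xyz": [0.308, 0.059, 0.125], "angular": [0, 0, 39.2]},
  ],
  hand=1,
)

```text
clock: 27.2
position: [0.5412, -0.0432, 0.1496]
ee_rot: [0.989, 0.146, 0.001, -0.0]
ft_force: [-0.7, -0.5, -0.0]
grip_width: 0.996
grasp_force: 0.0
```

```bash
cat >> h.py <<'E'
def wkit(c,m,z):
    """blobs of mask m in a wrist view, on plane z"""
    hsv=cv2.cvtColor(c["img"],cv2.COLOR_RGB2HSV);H,S,V=[hsv[...,i].astype(int) for i in range(3)]
    cs,_=cv2.findContours(m(H,S,V).astype(np.uint8),cv2.RETR_EXTERNAL,cv2.CHAIN_APPROX_NONE)
    for k in cs:
        if cv2.contourArea(k)>800 and k[:,0,1].max()<300:
            r=cv2.minAreaRect((plane(c,k[:,0,0],k[:,0,1],z)[:,:2]*1000).astype(np.float32));print(k.reshape(-1,2).mean(0).round(),*[np.round(x,1) for x in r])
E
python3 - <<'E'
from h import *
r=down(D(16.8));b=np.array([.5416,-.0425,0]);print(np.round(get_obs()["joint_pos"],2))
chain((b+[0,0,.15],r),(b+[0,0,.004],r))
wkit(cam("wrist"),lambda H,S,V:(S<60)&(V>60)&(V<190),.024)
E
```

```text
[ 0.92  0.43 -1.12  1.74  0.41  1.23 -1.59]
at [ 0.5412 -0.0432  0.1496] 27.2
[0.0006, -0.0006, -0.0004] [-0.02, -0.07, -0.06]
[0.0, -0.0, 0.146] [0.0, 0.0, 0.0]
[318. 183.] [546.4 -42.1] [90.  37.1] 17.2
[383.  75.] [660.1 -70.9] [58.4 57.8] 87.1
[556.  22.] [ 793.2 -234.8] [60.  79.9] 33.4
[288.  36.] [654.9  35.4] [80.7 78.8] 16.8
```

>>> carry_out(
  motion=[
    {"xyz": [0.002, -0.001, 0.04], "angular": [0, 0, 0]},
    {"xyz": [0.002, -0.001, 0.08], "angular": [0, 0, 0]},
    {"xyz": [0.002, -0.001, 0.115], "angular": [0, 0, 0]},
    {"xyz": [0.002, -0.001, 0.135], "angular": [0, 0, 0]},
    {"xyz": [0.002, -0.001, 0.145], "angular": [0, 0, 0]},
    {"xyz": [0.002, -0.001, 0.145], "angular": [0, 0, 0]},
    {"xyz": [0.002, -0.001, 0.145], "angular": [0, 0, 0]},
  ],
)

```text
clock: 27.95
position: [0.5445, -0.0415, 0.0064]
ee_rot: [0.989, 0.145, 0.002, 0.0]
ft_force: [0.2, -0.2, -0.2]
grip_width: 1.0
grasp_force: 0.0
```

>>> carry_out(
  motion=[
    {"xyz": [0, 0, 0], "angular": [0, 0, 0]},
    {"xyz": [0, 0, 0], "angular": [0, 0, 0]},
    {"xyz": [0, 0, 0], "angular": [0, 0, 0]},
    {"xyz": [0, 0, 0], "angular": [0, 0, 0]},
    {"xyz": [0, 0, 0], "angular": [0, 0, 0]},
    {"xyz": [0, 0, 0], "angular": [0, 0, 0]},
    {"xyz": [0, 0, 0], "angular": [0, 0, 0]},
  ],
  hand=0,
  grip_force=70,
)

```text
clock: 28.65
position: [0.5445, -0.0409, 0.006]
ee_rot: [0.989, 0.146, 0.002, 0.0]
ft_force: [-2.0, -1.4, 6.7]
grip_width: 0.428
grasp_force: 71.0
```

>>> carry_out(
  motion=[
    {"xyz": [0, 0, -0.03], "angular": [0, 0, 0]},
    {"xyz": [0, 0, -0.07], "angular": [0, 0, 0]},
    {"xyz": [0, 0, -0.11], "angular": [0, 0, 0]},
    {"xyz": [0, 0, -0.15], "angular": [0, 0, 0]},
    {"xyz": [0, 0, -0.19], "angular": [0, 0, 0]},
    {"xyz": [0, 0, -0.215], "angular": [0, 0, 0]},
    {"xyz": [0, 0, -0.215], "angular": [0, 0, 0]},
  ],
)

```text
clock: 29.35
position: [0.5448, -0.0405, 0.2236]
ee_rot: [0.989, 0.146, 0.004, 0.001]
ft_force: [-0.2, 0.3, -2.9]
grip_width: 0.428
grasp_force: 70.9
```

```bash
python3 - <<'E'
from h import *
q=down(D(CY));print(np.round(get_obs()["joint_pos"],2))
chain((floor(.005,.09,.14),q),(floor(.005,.09,.006),q))
E
```

```text
[ 0.95  0.37 -1.17  1.64  0.35  1.35 -1.54]
at [ 0.5448 -0.0405  0.2236] 29.35
[-0.1307, 0.1902, -0.0018] [-0.04, -0.42, 51.18]
[-0.0, -0.0, 0.134] [0.0, 0.0, 0.0]
```

>>> carry_out(
  motion=[
    {"xyz": [-0.015, 0.022, 0], "angular": [0, -0.1, 6]},
    {"xyz": [-0.035, 0.05, 0], "angular": [0, -0.1, 13.5]},
    {"xyz": [-0.055, 0.08, 0], "angular": [0, -0.2, 21.5]},
    {"xyz": [-0.075, 0.11, 0], "angular": [0, -0.3, 29.5]},
    {"xyz": [-0.095, 0.14, -0.001], "angular": [0, -0.3, 37.5]},
    {"xyz": [-0.115, 0.168, -0.002], "angular": [0, -0.4, 45]},
    {"xyz": [-0.131, 0.19, -0.002], "angular": [0, -0.4, 51.2]},
    {"xyz": [-0.131, 0.19, -0.002], "angular": [0, -0.4, 51.2]},
    {"xyz": [-0.131, 0.19, -0.002], "angular": [0, -0.4, 51.2]},
    {"xyz": [-0.131, 0.19, -0.002], "angular": [0, -0.4, 51.2]},
  ],
)

```text
clock: 30.35
position: [0.473, -0.2593, 0.2213]
ee_rot: [0.956, -0.295, -0.003, -0.0]
ft_force: [-0.1, -0.1, -1.7]
grip_width: 0.423
grasp_force: 70.8
```

```bash
python3 - <<'E'
from h import *
q=down(D(CY));o=get_obs();print(np.round(o["joint_pos"],2),o["grip_width"],o["grasp_force"])
chain((floor(.005,.09,.14),q),(floor(.005,.09,.007),q))
c=cam("wrist");i=c["img"].copy()
for x,y,z in((-.074,-.144,0),(-.074,.144,0),(.091,.144,0),(.091,-.144,0),(.005,.09,0),(-.119,0,.027),(-.119,.06,.027)):
    u=proj(c,floor(x,y,z));cv2.circle(i,(int(u[0]),int(u[1])),4,(0,0,255),2)
cv2.imwrite("pics/w9.png",i[:,:,::-1])
E
```

```text
[ 1.23  0.28 -0.95  1.66  0.23  1.33 -1.92] 0.4226502735846435 70.79419255256653
at [ 0.473  -0.2593  0.2213] 30.35
[0.0019, -0.0, -0.0037] [0.04, 0.32, 0.14]
[-0.0, -0.0, 0.133] [0.0, 0.0, 0.0]
```

View pics/w9.png

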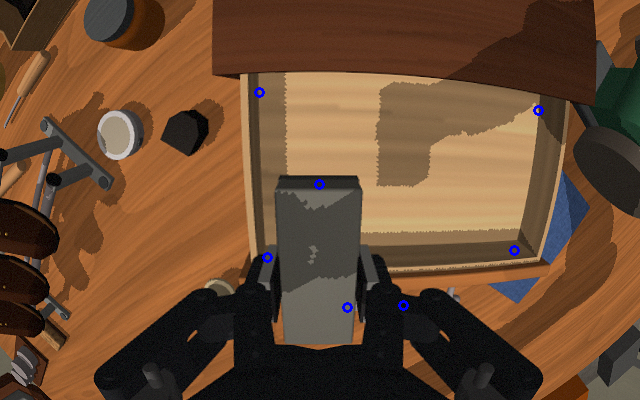

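The predicted floor corners line up with the drawer at (260,92), (538,110) and (514,250), and the stone is over the left part of the floor. Lowering it.

>>> carry_out(
  motion=[
    {"xyz": [0.002, 0, 0.03], "angular": [0, 0.3, 0]},
    {"xyz": [0.002, 0, 0.06], "angular": [0, 0.3, 0]},
    {"xyz": [0.002, 0, 0.09], "angular": [0, 0.3, 0]},
    {"xyz": [0.002, 0, 0.11], "angular": [0, 0.3, 0]},
    {"xyz": [0.002, 0, 0.122], "angular": [0, 0.3, 0]},
    {"xyz": [0.002, 0, 0.129], "angular": [0, 0.3, 0]},
    {"xyz": [0.002, 0, 0.129], "angular": [0, 0.3, 0]},
    {"xyz": [0.002, 0, 0.129], "angular": [0, 0.3, 0]},
  ],
)

```text
clock: 31.2
position: [0.4745, -0.2616, 0.0937]
ee_rot: [0.955, -0.296, 0.001, 0.001]
ft_force: [0.4, 0.3, -1.5]
grip_width: 0.427
grasp_force: 70.8
```

>>> carry_out(
  motion=[
    {"xyz": [0, 0, 0], "angular": [0, 0, 0]},
    {"xyz": [0, 0, 0], "angular": [0, 0, 0]},
    {"xyz": [0, 0, 0], "angular": [0, 0, 0]},
    {"xyz": [0, 0, -0.03], "angular": [0, 0, 0]},
    {"xyz": [0, 0, -0.07], "angular": [0, 0, 0]},
    {"xyz": [0, 0, -0.11], "angular": [0, 0, 0]},
    {"xyz": [0, 0, -0.15], "angular": [0, 0, 0]},
    {"xyz": [0, 0, -0.15], "angular": [0, 0, 0]},
  ],
  hand=0.62,
)

```text
clock: 32.0
position: [0.4762, -0.2619, 0.2484]
ee_rot: [0.955, -0.296, 0.004, 0.002]
ft_force: [0.5, 0.3, -0.4]
grip_width: 0.619
grasp_force: 0.0
```

```bash
python3 - <<'E'
from h import *
o=get_obs();print(np.round(o["joint_pos"],2));t=cam("top");kit(t)
c=cam("wrist");wkit(c,lambda H,S,V:(S<60)&(V>60)&(V<190),.109);print(proj(t,floor(.005,.09,.024)))
r=down(D(10));b=np.array([.6594,-.0749,0]);chain((b+[0,0,.16],r),(b+[0,0,.004],r))
E
```

```text
[ 1.24  0.26 -0.96  1.62  0.22  1.37 -1.91]
grey [  8. 307.] [223.2 953.5] [62.6 42.6] 1.6
grey [568. 267.] [ 379.7 -707.6] [40.  57.1] 17.3
grey [415. 237.] [ 455.1 -268.8] [39.9 61.9] 55.4
grey [ 73. 220.] [487.6 767.7] [31.5 82.9] 24.4
grey [ 92. 213.] [509.2 715.9] [66.4 41.5] 44.2
grey [208. 196.] [561.5 360.4] [104.1  36.4] 20.5
grey [320. 161.] [676.3  30.5] [103.9  53.8] 17.1
tin [ 42. 217.] [488.2 859.9] [67.4 86.8] 21.7
tin [ 71. 211.] [508.2 768.7] [68.  66.5] 21.7
tin [ 95. 208.] [520.7 699.4] [66.8 39.9] 22.4
tin [206. 190.] [586.  367.6] [58.3 33.7] 18.0
tin [351. 167.] [659.4 -74.9] [60.4 60. ] 1.0
cork [335. 255.] [397.6 -32.1] [50.  47.3] 1.2
cork [173. 208.] [526.  457.6] [93.4 40.2] 11.9
cork [205. 168.] [648.1 366. ] [75.3 40.1] 20.6
cork [246. 156.] [687.2 240.3] [73.2 40.6] 17.6
cork [288. 144.] [726.1 114.8] [72.3 39.3] 17.3
[318. 185.] [ 475.6 -261.1] [37.2 89. ] 55.7
[129. 135.] [ 634.4 -129.4] [52.3 49.1] 52.9
[117.  22.] [ 741.8 -190.1] [56.3 52. ] 41.0
[418.4205956  230.74534583]
at [ 0.4742 -0.2616  0.2435] 32.1
[0.047, -0.2589, 0.0833] [0.14, -0.1, -44.44]
[0.0, -0.0, 0.156] [0.0, 0.0, 0.0]
```

The stone lies flat in the drawer at (0.476, -0.261). The tin is next.

>>> carry_out(
  motion=[
    {"xyz": [0.006, -0.033, -0.02], "angular": [0, 0, -5.5]},
    {"xyz": [0.014, -0.075, -0.02], "angular": [0, 0, -13]},
    {"xyz": [0.022, -0.12, -0.01], "angular": [0, 0, -21]},
    {"xyz": [0.03, -0.165, 0.015], "angular": [0, 0, -28.5]},
    {"xyz": [0.038, -0.21, 0.045], "angular": [0, 0, -36]},
    {"xyz": [0.044, -0.245, 0.07], "angular": [0, 0, -42]},
    {"xyz": [0.047, -0.259, 0.083], "angular": [0, 0, -44.4]},
    {"xyz": [0.047, -0.259, 0.083], "angular": [0, 0, -44.4]},
    {"xyz": [0.047, -0.259, 0.083], "angular": [0, 0, -44.4]},
    {"xyz": [0.047, -0.259, 0.083], "angular": [0, 0, -44.4]},
  ],
  hand=1,
)

```text
clock: 33.1
position: [0.6588, -0.0758, 0.1601]
ee_rot: [0.996, 0.086, 0.0, 0.001]
ft_force: [0.0, -1.0, 0.1]
grip_width: 1.0
grasp_force: 0.0
```

```bash
python3 - <<'E'
from h import *
o=get_obs();print(np.round(o["joint_pos"],2))
r=down(D(10));b=np.array([.6594,-.0749,0]);chain((b+[0,0,.16],r),(b+[0,0,.005],r))
c=cam("wrist");wkit(c,lambda H,S,V:(S<75)&(V>120),.026)
E
```

```text
[ 0.71  0.67 -1.01  1.4   0.57  1.38 -1.7 ]
at [ 0.6588 -0.0758  0.1601] 33.1
[0.0008, -0.0008, 0.0001] [0.12, 0.0, -0.17]
[0.0, -0.0, 0.155] [0.0, 0.0, 0.0]
[317. 183.] [663.1 -74.8] [63.5 64.1] 54.6
```

>>> carry_out(
  motion=[
    {"xyz": [0.003, -0.001, 0.04], "angular": [0, 0, 0]},
    {"xyz": [0.003, -0.001, 0.08], "angular": [0, 0, 0]},
    {"xyz": [0.003, -0.001, 0.115], "angular": [0, 0, 0]},
    {"xyz": [0.003, -0.001, 0.14], "angular": [0, 0, 0]},
    {"xyz": [0.003, -0.001, 0.154], "angular": [0, 0, 0]},
    {"xyz": [0.003, -0.001, 0.156], "angular": [0, 0, 0]},
    {"xyz": [0.003, -0.001, 0.156], "angular": [0, 0, 0]},
  ],
)

```text
clock: 33.85
position: [0.6621, -0.0751, 0.0044]
ee_rot: [0.996, 0.086, 0.0, 0.002]
ft_force: [1.8, -5.8, -1.6]
grip_width: 1.002
grasp_force: 0.0
```

>>> carry_out(
  motion=[
    {"xyz": [0, 0, 0], "angular": [0, 0, 0]},
    {"xyz": [0, 0, 0], "angular": [0, 0, 0]},
    {"xyz": [0, 0, 0], "angular": [0, 0, 0]},
    {"xyz": [0, 0, 0], "angular": [0, 0, 0]},
    {"xyz": [0, 0, 0], "angular": [0, 0, 0]},
    {"xyz": [0, 0, 0], "angular": [0, 0, 0]},
  ],
  hand=0,
  grip_force=70,
)

```text
clock: 34.45
position: [0.663, -0.0727, 0.006]
ee_rot: [0.996, 0.087, 0.001, 0.001]
ft_force: [-1.1, -0.6, 8.2]
grip_width: 0.721
grasp_force: 75.9
```

>>> carry_out(
  motion=[
    {"xyz": [0, 0, -0.03], "angular": [0, 0, 0]},
    {"xyz": [0, 0, -0.07], "angular": [0, 0, 0]},
    {"xyz": [0, 0, -0.11], "angular": [0, 0, 0]},
    {"xyz": [0, 0, -0.15], "angular": [0, 0, 0]},
    {"xyz": [0, 0, -0.19], "angular": [0, 0, 0]},
    {"xyz": [0, 0, -0.225], "angular": [0, 0, 0]},
    {"xyz": [0, 0, -0.225], "angular": [0, 0, 0]},
    {"xyz": [0, 0, -0.225], "angular": [0, 0, 0]},
  ],
)

```text
clock: 35.25
position: [0.662, -0.0721, 0.2296]
ee_rot: [0.996, 0.087, 0.001, 0.001]
ft_force: [0.5, -0.1, -2.4]
grip_width: 0.719
grasp_force: 76.5
```

```bash
python3 - <<'E'
from h import *
o=get_obs();print(np.round(o["joint_pos"],2))
for a in(0,45,90):
  q=down(D(CY+a));chain((floor(-.005,-.085,.14),q),(floor(-.005,-.085,.007),q))
E
```

```text
[ 0.7   0.63 -1.03  1.3   0.53  1.49 -1.68]
at [ 0.662  -0.0721  0.2296] 35.25
[-0.347, 0.2708, 0.0046] [0.05, -0.11, 44.42]
[-0.0, -0.0, 0.133] [0.0, 0.0, 0.0]
at [ 0.662  -0.0721  0.2296] 35.25
[-0.347, 0.2708, 0.0046] [0.09, -0.08, -0.58]
[0.0, -0.0, 0.133] [0.0, 0.0, 0.0]
at [ 0.662  -0.0721  0.2296] 35.25
[-0.347, 0.2708, 0.0046] [0.12, -0.04, -45.58]
[0.0, -0.0, 0.133] [0.0, 0.0, 0.0]
```

>>> carry_out(
  motion=[
    {"xyz": [-0.02, 0.016, 0], "angular": [0, 0, 0]},
    {"xyz": [-0.05, 0.039, 0], "angular": [0, 0, 0]},
    {"xyz": [-0.085, 0.066, 0], "angular": [0, 0, 0]},
    {"xyz": [-0.12, 0.094, 0], "angular": [0, 0, 0]},
    {"xyz": [-0.155, 0.121, 0], "angular": [0, 0, 0]},
    {"xyz": [-0.19, 0.148, 0], "angular": [0, 0, 0]},
    {"xyz": [-0.225, 0.176, 0], "angular": [0, 0, 0]},
    {"xyz": [-0.26, 0.203, 0], "angular": [0, 0, 0]},
    {"xyz": [-0.295, 0.23, 0], "angular": [0, 0, 0]},
    {"xyz": [-0.325, 0.254, 0], "angular": [0, 0, 0]},
    {"xyz": [-0.34, 0.265, 0], "angular": [0, 0, 0]},
    {"xyz": [-0.347, 0.271, 0], "angular": [0, 0, 0]},
  ],
)

```text
clock: 36.45
position: [0.3646, -0.4011, 0.2276]
ee_rot: [0.996, 0.085, -0.001, -0.0]
ft_force: [0.6, -0.5, -1.4]
grip_width: 0.721
grasp_force: 76.5
```

>>> carry_out(
  motion=[
    {"xyz": [0, 0, 0.03], "angular": [0, 0, 0]},
    {"xyz": [0, 0, 0.05], "angular": [0, 0, 0]},
    {"xyz": [0, 0, 0.06], "angular": [0, 0, 0]},
    {"xyz": [0, 0, 0.06], "angular": [0, 0, 0]},
    {"xyz": [0, 0, 0.06], "angular": [0, 0, 0]},
  ],
)

```text
clock: 36.95
position: [0.3677, -0.3995, 0.1696]
ee_rot: [0.996, 0.087, 0.0, 0.001]
ft_force: [0.2, -0.2, -1.3]
grip_width: 0.725
grasp_force: 76.6
```

```bash
python3 - <<'E'
from h import *
o=get_obs();print(np.round(o["joint_pos"],2),o["grip_width"],o["grasp_force"])
q=down(D(CY+45));chain((floor(-.005,-.085,.007),q))
E
```

```text
[ 1.65  0.39 -1.09  1.72  0.36  1.25 -0.92] 0.7251049173725367 76.55256986618042
at [ 0.3677 -0.3995  0.1696] 36.95
[-0.0002, -0.0006, 0.0776] [0.08, -0.02, -0.56]
```

>>> carry_out(
  motion=[
    {"xyz": [0, 0, 0.025], "angular": [0, 0, 0]},
    {"xyz": [0, 0, 0.05], "angular": [0, 0, 0]},
    {"xyz": [0, 0, 0.067], "angular": [0, 0, 0]},
    {"xyz": [0, 0, 0.076], "angular": [0, 0, 0]},
    {"xyz": [0, 0, 0.077], "angular": [0, 0, 0]},
    {"xyz": [0, 0, 0.077], "angular": [0, 0, 0]},
  ],
)

```text
clock: 37.55
position: [0.3675, -0.4002, 0.0928]
ee_rot: [0.996, 0.087, 0.0, 0.001]
ft_force: [-0.3, 1.8, -1.1]
grip_width: 0.723
grasp_force: 76.6
```

>>> carry_out(
  motion=[
    {"xyz": [0, 0, 0], "angular": [0, 0, 0]},
    {"xyz": [0, 0, 0], "angular": [0, 0, 0]},
    {"xyz": [0, 0, 0], "angular": [0, 0, 0]},
    {"xyz": [0, 0, -0.03], "angular": [0, 0, 0]},
    {"xyz": [0, 0, -0.07], "angular": [0, 0, 0]},
    {"xyz": [0, 0, -0.11], "angular": [0, 0, 0]},
    {"xyz": [0, 0, -0.15], "angular": [0, 0, 0]},
    {"xyz": [0, 0, -0.16], "angular": [0, 0, 0]},
  ],
  hand=0.9,
)

```text
clock: 38.35
position: [0.3686, -0.4005, 0.2565]
ee_rot: [0.996, 0.087, 0.001, 0.003]
ft_force: [0.0, 0.6, -1.1]
grip_width: 0.898
grasp_force: 0.0
```

```bash
python3 - <<'E'
from h import *
o=get_obs();print(np.round(o["joint_pos"],2));t=cam("top");kit(t)
c=cam("wrist");wkit(c,lambda H,S,V:(S<75)&(V>70)&(V<256),.111)
r=down(D(12));b=np.array([.526,.4574,0]);chain((np.array([.5,.05,.3]),r),(b+[0,0,.22],r),(b+[0,0,.006],r))
E
```

```text
[ 1.69  0.31 -1.13  1.6   0.29  1.4  -0.87]
grey [  8. 306.] [223.2 953.6] [62.6 42.5] 1.6
grey [418. 232.] [ 469.2 -278.6] [39.9 96.2] 55.4
grey [ 74. 217.] [492.4 766.6] [42.2 87.7] 43.1
grey [ 92. 213.] [508.4 716.7] [66.4 43.8] 44.2
grey [208. 196.] [561.5 360.4] [104.1  36.4] 20.5
tin [469. 273.] [ 356.3 -427.2] [63.4 69.7] 27.8
tin [ 42. 217.] [488.2 859.9] [67.4 86.8] 21.7
tin [ 71. 211.] [508.2 768.7] [68.  66.5] 21.7
tin [ 95. 208.] [520.7 699.4] [66.8 39.9] 22.4
tin [206. 190.] [586.  367.6] [58.3 33.7] 18.0
cork [470. 272.] [ 354.7 -427.7] [49.4 52.4] 1.4
cork [335. 255.] [397.6 -32.1] [50.  47.3] 1.2
cork [173. 208.] [526.  457.6] [93.4 40.3] 11.8
cork [205. 168.] [648.1 366. ] [75.3 40.1] 20.6
cork [247. 156.] [687.4 240.2] [73.2 40.7] 18.4
cork [288. 144.] [725.9 114.5] [73.1 39.2] 18.1
[449. 265.] [ 306.3 -560. ] [97.9 40.3] 45.4
[185. 203.] [ 331.4 -269.4] [130.6  29. ] 55.7
[317. 183.] [ 368.7 -400.8] [64.5 66.4] 72.7
[195.  57.] [ 475.2 -261.9] [36.9 89.4] 55.6
at [ 0.3676 -0.4004  0.2536] 38.45
[0.2083, -0.4205, -0.048] [0.24, -0.03, -2.04]
[0.1101, -0.3931, 0.08] [0.0, 0.0, 0.0]
[0.0, -0.0, 0.214] [0.0, 0.0, 0.0]
```

The tin is flat in the drawer too. The cork block is next, at (0.526, 0.457).

```bash
python3 - <<'E'
from h import *
r=down(D(12));b=np.array([.526,.4576,0]);chain((b+[0,0,.27],r))
E
```

```text
at [ 0.3676 -0.4004  0.2536] 38.45
[0.3044, -0.8176, -0.0196] [0.24, -0.03, -2.04]
```

>>> carry_out(
  motion=[
    {"xyz": [0.013, -0.035, -0.02], "angular": [0, 0, 0]},
    {"xyz": [0.03, -0.08, -0.02], "angular": [0.1, 0, -0.2]},
    {"xyz": [0.047, -0.126, -0.02], "angular": [0.1, 0, -0.4]},
    {"xyz": [0.064, -0.172, -0.02], "angular": [0.1, 0, -0.5]},
    {"xyz": [0.081, -0.218, -0.02], "angular": [0.1, 0, -0.6]},
    {"xyz": [0.098, -0.264, -0.02], "angular": [0.1, 0, -0.7]},
    {"xyz": [0.115, -0.31, -0.02], "angular": [0.1, 0, -0.8]},
    {"xyz": [0.132, -0.355, -0.02], "angular": [0.1, 0, -0.9]},
    {"xyz": [0.15, -0.4, -0.02], "angular": [0.1, 0, -1]},
    {"xyz": [0.165, -0.445, -0.02], "angular": [0.1, 0, -1.1]},
    {"xyz": [0.182, -0.49, -0.02], "angular": [0.1, 0, -1.2]},
    {"xyz": [0.2, -0.535, -0.02], "angular": [0.1, 0, -1.3]},
  ],
  hand=1,
)

```text
clock: 39.65
position: [0.4522, 0.1542, 0.2777]
ee_rot: [0.995, 0.096, 0.009, -0.004]
ft_force: [0.2, -2.3, 0.4]
grip_width: 0.995
grasp_force: 0.0
```

```bash
python3 - <<'E'
from h import *
o=get_obs();print(np.round(o["joint_pos"],2))
r=down(D(12));b=np.array([.526,.4576,0]);chain((b+[0,0,.20],r))
E
```

```text
[ 1.49 -0.5  -1.47  1.73 -0.51  1.47 -1.3 ]
at [0.4522 0.1542 0.2777] 39.65
[0.1288, -0.2832, 0.0819] [-0.34, -1.12, -1.0]
```

Joint 3 has drifted to its limit. I'll back off to the right at short radius, then swing left farther out.

```bash
python3 - <<'E'
from h import *
o=get_obs();print(np.round(o["joint_pos"],4))
r=down(D(10));chain((np.array([.40,-.1,.29]),r),(np.array([.40,-.33,.29]),r))
E
```

```text
[ 1.4864 -0.4981 -1.4665  1.7267 -0.5083  1.4663 -1.2962]
at [0.4522 0.1542 0.2777] 39.65
[-0.0994, 0.2395, -0.0157] [-0.36, -1.11, 1.0]
[-0.0399, 0.2265, 0.0] [0.0, 0.0, 0.0]
```

>>> carry_out(
  motion=[
    {"xyz": [-0.012, 0.03, -0.002], "angular": [-0.1, -0.2, 0.2]},
    {"xyz": [-0.025, 0.06, -0.004], "angular": [-0.1, -0.4, 0.3]},
    {"xyz": [-0.037, 0.09, -0.006], "angular": [-0.2, -0.6, 0.4]},
    {"xyz": [-0.05, 0.12, -0.008], "angular": [-0.2, -0.8, 0.5]},
    {"xyz": [-0.062, 0.15, -0.01], "angular": [-0.3, -1, 0.7]},
    {"xyz": [-0.075, 0.18, -0.012], "angular": [-0.3, -1.1, 0.8]},
    {"xyz": [-0.087, 0.21, -0.014], "angular": [-0.4, -1.1, 0.9]},
    {"xyz": [-0.1, 0.24, -0.016], "angular": [-0.4, -1.1, 1]},
  ],
)

```text
clock: 40.45
position: [0.3993, -0.1017, 0.2897]
ee_rot: [0.996, 0.089, -0.001, 0.001]
ft_force: [0.3, -0.5, 0.1]
grip_width: 1.003
grasp_force: 0.0
```

```bash
python3 - <<'E'
from h import *
o=get_obs();print(np.round(o["joint_pos"],3))
r=down(D(10));chain((np.array([.40,-.33,.29]),r));chain((np.array([.68,-.15,.29]),r))
E
```

```text
[ 1.523 -0.303 -1.124  1.832 -0.271  1.449 -0.941]
at [ 0.3993 -0.1017  0.2897] 40.45
[-0.0399, 0.2248, 0.0004] [0.15, 0.13, 0.23]
at [ 0.3993 -0.1017  0.2897] 40.45
[0.2676, 0.0973, -0.0007] [0.15, 0.13, 0.23]
```

>>> carry_out(
  motion=[
    {"xyz": [-0.006, 0.035, 0], "angular": [0.1, 0.1, 0.2]},
    {"xyz": [-0.012, 0.075, 0], "angular": [0.1, 0.1, 0.2]},
    {"xyz": [-0.02, 0.115, 0], "angular": [0.1, 0.1, 0.2]},
    {"xyz": [-0.027, 0.155, 0], "angular": [0.1, 0.1, 0.2]},
    {"xyz": [-0.034, 0.195, 0], "angular": [0.1, 0.1, 0.2]},
    {"xyz": [-0.04, 0.225, 0], "angular": [0.1, 0.1, 0.2]},
    {"xyz": [-0.04, 0.225, 0], "angular": [0.1, 0.1, 0.2]},
  ],
)

```text
clock: 41.15
position: [0.3991, -0.3331, 0.289]
ee_rot: [0.996, 0.085, 0.0, -0.001]
ft_force: [0.6, 0.7, -0.5]
grip_width: 1.002
grasp_force: 0.0
```

```bash
python3 - <<'E'
from h import *
o=get_obs();print(np.round(o["joint_pos"],3))
r=down(D(10));chain((np.array([.66,-.33,.30]),r),(np.array([.72,.0,.33]),r),(np.array([.526,.4576,.3]),down(D(12))))
E
```

```text
[ 1.621  0.225 -1.149  1.6    0.204  1.452 -0.944]
at [ 0.3991 -0.3331  0.289 ] 41.15
[0.2577, 0.041, -0.011] [-0.14, -0.02, -0.27]
[0.1164, -0.3146, -0.03] [0.0, 0.0, 0.0]
[-0.1116, -0.4843, 0.03] [0.0, 0.0, -2.0]
```

>>> carry_out(
  motion=[
    {"xyz": [0.04, 0.006, -0.002], "angular": [0, 0, 0]},
    {"xyz": [0.085, 0.013, -0.004], "angular": [0, 0, 0]},
    {"xyz": [0.13, 0.02, -0.006], "angular": [0, 0, 0]},
    {"xyz": [0.175, 0.028, -0.008], "angular": [0, 0, 0]},
    {"xyz": [0.22, 0.035, -0.01], "angular": [0, 0, 0]},
    {"xyz": [0.258, 0.041, -0.011], "angular": [0, 0, 0]},
    {"xyz": [0.275, 0, -0.015], "angular": [0, 0, 0]},
    {"xyz": [0.29, -0.045, -0.02], "angular": [0, 0, 0]},
    {"xyz": [0.305, -0.09, -0.025], "angular": [0, 0, 0]},
    {"xyz": [0.32, -0.135, -0.03], "angular": [0, 0, 0]},
    {"xyz": [0.335, -0.18, -0.035], "angular": [0, 0, 0]},
    {"xyz": [0.35, -0.225, -0.04], "angular": [0, 0, 0]},
  ],
)

```text
clock: 42.35
position: [0.7061, -0.0436, 0.3305]
ee_rot: [0.996, 0.088, -0.0, 0.001]
ft_force: [1.3, -1.2, 0.3]
grip_width: 1.0
grasp_force: 0.0
```

```bash
python3 - <<'E'
from h import *
o=get_obs();print(np.round(o["joint_pos"],3))
r=down(D(10));chain((np.array([.68,.2,.33]),r),(np.array([.526,.4576,.3]),down(D(12))))
E
```

```text
[ 0.516  0.677 -1.014  0.979  0.572  1.732 -1.673]
at [ 0.7061 -0.0436  0.3305] 42.35
[0.0172, -0.2444, -0.0001] [0.12, 0.05, 0.13]
[-0.1069, -0.2804, 0.03] [0.0, 0.0, -2.0]
```

>>> carry_out(
  motion=[
    {"xyz": [0.003, -0.04, 0], "angular": [0, 0, 0]},
    {"xyz": [0.006, -0.085, 0], "angular": [0, 0, 0]},
    {"xyz": [0.009, -0.13, 0], "angular": [0, 0, 0]},
    {"xyz": [0.012, -0.175, 0], "angular": [0, 0, 0]},
    {"xyz": [0.014, -0.215, 0], "angular": [0, 0, 0]},
    {"xyz": [0.01, -0.255, 0], "angular": [0, 0, -0.2]},
    {"xyz": [-0.007, -0.297, 0.002], "angular": [0, 0, -0.5]},
    {"xyz": [-0.023, -0.34, 0.005], "angular": [0, 0, -0.8]},
    {"xyz": [-0.04, -0.383, 0.01], "angular": [0, 0, -1.1]},
    {"xyz": [-0.057, -0.425, 0.015], "angular": [0, 0, -1.4]},
    {"xyz": [-0.073, -0.47, 0.02], "angular": [0, 0, -1.7]},
    {"xyz": [-0.089, -0.513, 0.03], "angular": [0.1, 0, -1.9]},
  ],
)

```text
clock: 43.55
position: [0.5272, 0.4453, 0.2995]
ee_rot: [0.994, 0.105, 0.0, 0.0]
ft_force: [0.4, -0.0, -0.1]
grip_width: 1.002
grasp_force: 0.0
```

```bash
python3 - <<'E'
from h import *
o=get_obs();print(np.round(o["joint_pos"],3))
r=down(D(12));b=np.array([.526,.4576,0]);chain((b+[0,0,.16],r),(b+[0,0,.006],r));kit(cam("top"))
E
```

```text
[-0.172  0.662 -1.063  1.104  0.57   1.659 -2.432]
at [0.5272 0.4453 0.2995] 43.55
[0.0014, -0.0124, 0.1395] [0.04, -0.02, 0.05]
[0.0, -0.0, 0.154] [0.0, 0.0, 0.0]
grey [  7. 307.] [223.2 954.2] [63.1 41.3] 0.8
grey [418. 232.] [ 469.4 -278.7] [39.9 96.5] 55.4
grey [209. 202.] [546.3 349.2] [68.5 31.9] 38.8
tin [469. 273.] [ 353.9 -428.4] [67.4 67.1] 0.3
tin [206. 190.] [586.  367.6] [58.3 33.7] 18.0
cork [173. 208.] [526.1 457.3] [93.4 40.7] 11.9
cork [205. 168.] [648.7 365.6] [75.4 40.9] 23.8
cork [247. 156.] [687.7 239.9] [73.2 41. ] 19.6
cork [289. 144.] [725.8 114.3] [73.5 39.5] 18.1
```

>>> carry_out(
  motion=[
    {"xyz": [0, 0, 0], "angular": [0, 0, -8]},
    {"xyz": [0, 0, 0], "angular": [0, 0, -16]},
    {"xyz": [0, 0, 0], "angular": [0, 0, -24]},
    {"xyz": [0, 0, 0], "angular": [0, 0, -32]},
    {"xyz": [0, 0, 0], "angular": [0, 0, -40]},
    {"xyz": [0, 0, 0], "angular": [0, 0, -48]},
    {"xyz": [0, 0, 0], "angular": [0, 0, -56]},
    {"xyz": [0, 0, 0], "angular": [0, 0, -64]},
    {"xyz": [0, 0, 0], "angular": [0, 0, -72]},
    {"xyz": [0, 0, 0], "angular": [0, 0, -80]},
    {"xyz": [0, 0, 0], "angular": [0, 0, -88]},
    {"xyz": [0, 0, 0], "angular": [0, 0, -90]},
  ],
)

```text
clock: 44.8
position: [0.5284, 0.4436, 0.2991]
ee_rot: [0.627, 0.779, -0.001, 0.0]
ft_force: [0.2, 0.3, -0.2]
grip_width: 0.997
grasp_force: 0.0
```

>>> carry_out(
  motion=[
    {"xyz": [0, 0, 0], "angular": [0, 0, -8]},
    {"xyz": [0, 0, 0], "angular": [0, 0, -16]},
    {"xyz": [0, 0, 0], "angular": [0, 0, -24]},
    {"xyz": [0, 0, 0], "angular": [0, 0, -32]},
    {"xyz": [0, 0, 0], "angular": [0, 0, -40]},
    {"xyz": [0, 0, 0], "angular": [0, 0, -48]},
    {"xyz": [0, 0, 0], "angular": [0, 0, -56]},
    {"xyz": [0, 0, 0], "angular": [0, 0, -64]},
    {"xyz": [0, 0, 0], "angular": [0, 0, -72]},
    {"xyz": [0, 0, 0], "angular": [0, 0, -80]},
    {"xyz": [0, 0, 0], "angular": [0, 0, -88]},
    {"xyz": [0, 0, 0], "angular": [0, 0, -90]},
  ],
)

```text
clock: 46.0
position: [0.5284, 0.4437, 0.2993]
ee_rot: [-0.108, 0.994, -0.001, -0.0]
ft_force: [0.5, 0.4, -0.5]
grip_width: 0.997
grasp_force: 0.0
```

```bash
python3 - <<'E'
from h import *
o=get_obs();print(np.round(o["joint_pos"],3))
r=down(D(192));b=np.array([.526,.4574,0]);chain((b+[0,0,.16],r),(b+[0,0,.006],r))
E
```

```text
[-0.069  0.841 -1.429  1.098  0.856  1.783  0.595]
at [0.5284 0.4437 0.2993] 46.0
[-0.0006, 0.014, 0.1392] [-0.07, -0.02, 0.36]
[0.0, -0.0, 0.154] [0.0, 0.0, 0.0]
```

>>> carry_out(
  motion=[
    {"xyz": [-0.001, 0.006, 0.03], "angular": [0, 0, 0.2]},
    {"xyz": [-0.001, 0.01, 0.06], "angular": [0, 0, 0.4]},
    {"xyz": [-0.001, 0.014, 0.1], "angular": [0, 0, 0.4]},
    {"xyz": [-0.001, 0.014, 0.139], "angular": [0, 0, 0.4]},
    {"xyz": [-0.001, 0.014, 0.139], "angular": [0, 0, 0.4]},
    {"xyz": [-0.001, 0.014, 0.139], "angular": [0, 0, 0.4]},
  ],
)

```text
clock: 46.6
position: [0.5267, 0.4573, 0.1617]
ee_rot: [-0.101, 0.995, -0.0, -0.0]
ft_force: [-0.8, 0.3, 0.7]
grip_width: 0.999
grasp_force: 0.0
```

```bash
python3 - <<'E'
from h import *
o=get_obs();print(np.round(o["joint_pos"],3))
r=down(D(192));b=np.array([.526,.4574,0]);chain((b+[0,0,.16],r),(b+[0,0,.006],r))
wkit(cam("wrist"),lambda H,S,V:(H>13)&(H<30)&(V>140)&(S<165),.032)
E
```

```text
[-0.045  0.95  -1.369  1.283  0.922  1.58   0.509]
at [0.5267 0.4573 0.1617] 46.6
[0.0007, 0.0002, 0.0017] [-0.03, -0.03, -0.38]
[0.0, -0.0, 0.154] [0.0, 0.0, 0.0]
[267. 209.] [561.  415.5] [95.  42.4] 12.6
```

```bash
python3 - <<'E'
from h import *
t=cam("top");kit(t);c=cam("wrist");wkit(c,lambda H,S,V:(H>13)&(H<30)&(V>140)&(S<165),.032)
cv2.imwrite("pics/w10.png",np.hstack([cv2.resize(t["img"][:,:,::-1],(400,300)),cv2.resize(c["img"][:,:,::-1],(400,300))]))
E
```

```text
grey [  7. 307.] [223.2 954.2] [63.1 41.3] 0.8
grey [418. 232.] [ 469.4 -278.5] [39.9 96.5] 55.6
grey [207. 195.] [567.8 362.7] [90.8 36.4] 20.5
tin [469. 273.] [ 353.9 -428.4] [67.4 67.1] 0.3
tin [206. 190.] [586.  367.6] [58.3 33.7] 18.0
cork [187. 196.] [561.2 414.8] [88.3 41. ] 12.7
cork [205. 168.] [648.3 365.8] [75.4 40.5] 22.0
cork [247. 156.] [687.7 239.9] [73.2 41. ] 19.6
cork [289. 144.] [725.8 114.3] [73.5 39.5] 18.1
[267. 209.] [560.7 415.2] [93.4 43.1] 12.7
```

View pics/w10.png

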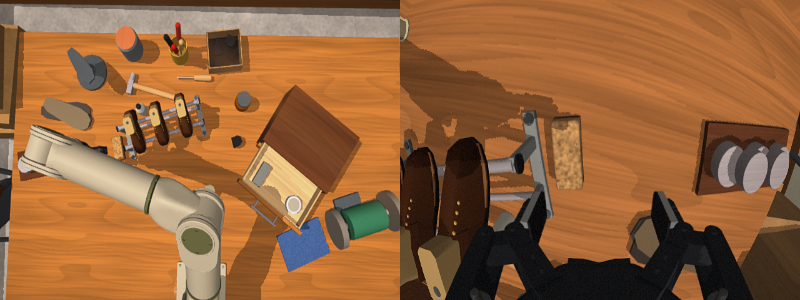

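The tin and stone are in the drawer. The cork was knocked to (0.561, 0.415), close beside the rack's left foot. I'll grip it high and leaning slightly away from the rack, then continue.

```bash
python3 - <<'E'
from h import *
r=down(D(192.6))*R.from_euler('x',D(6));b=np.array([.5604,.4169,0]);z=r.as_matrix()[:,2];print(z.round(3))
e=b+[0,0,.013];chain((e-.12*z,r),(e,r),(e-.2*z,r))
E
```

```text
[ 0.023 -0.102 -0.995]
at [0.5274 0.4582 0.164 ] 46.75
[-0.0237, -0.0346, 0.0317] [6.09, 0.1, -1.03]
[-0.0, -0.0, 0.12] [0.0, 0.0, 0.0]
[-0.0, 0.0, -0.2] [0.0, 0.0, 0.0]
```

>>> carry_out(
  motion=[
    {"xyz": [-0.012, -0.017, 0.008], "angular": [3, 0, -0.5]},
    {"xyz": [-0.024, -0.035, 0.016], "angular": [6.1, 0.1, -1]},
    {"xyz": [-0.024, -0.035, 0.032], "angular": [6.1, 0.1, -1]},
    {"xyz": [-0.024, -0.035, 0.06], "angular": [6.1, 0.1, -1]},
    {"xyz": [-0.024, -0.035, 0.085], "angular": [6.1, 0.1, -1]},
    {"xyz": [-0.024, -0.035, 0.085], "angular": [6.1, 0.1, -1]},
  ],
  hand=0.72,
)

```text
clock: 47.35
position: [0.5565, 0.4273, 0.0734]
ee_rot: [-0.11, 0.993, -0.054, 0.003]
ft_force: [-0.6, -1.1, 0.1]
grip_width: 0.72
grasp_force: 0.0
```

```bash
python3 - <<'E'
from h import *
r=down(D(192.6))*R.from_euler('x',D(6));b=np.array([.5604,.4169,0]);o=get_obs();print(np.round(o["joint_pos"],2),np.round(o["ft_force"],1))
e=b+[0,0,.013];chain((e,r))
wkit(cam("wrist"),lambda H,S,V:(H>13)&(H<30)&(V>140)&(S<165),.032)
E
```

```text
[-0.08  1.03 -1.26  1.3   1.02  1.55  0.54] [-0.6 -1.1  0.1]
at [0.5565 0.4273 0.0734] 47.35
[-0.0019, -0.0044, 0.0612] [-0.16, -0.31, 0.02]
[305. 254.] [581.8 420.2] [51.3 42.2] 12.9
[306. 170.] [525.7 406.8] [21.6 41.8] 13.6
```

>>> carry_out(
  motion=[
    {"xyz": [-0.002, -0.004, 0.02], "angular": [0, 0, 0]},
    {"xyz": [-0.002, -0.004, 0.038], "angular": [0, 0, 0]},
    {"xyz": [-0.002, -0.004, 0.05], "angular": [0, 0, 0]},
    {"xyz": [-0.002, -0.004, 0.058], "angular": [0, 0, 0]},
    {"xyz": [-0.002, -0.004, 0.061], "angular": [0, 0, 0]},
    {"xyz": [-0.002, -0.004, 0.061], "angular": [0, 0, 0]},
  ],
)

```text
clock: 48.0
position: [0.5617, 0.4182, 0.0162]
ee_rot: [-0.109, 0.993, -0.053, 0.005]
ft_force: [-0.6, 0.7, 0.7]
grip_width: 0.721
grasp_force: 0.0
```

>>> carry_out(
  motion=[
    {"xyz": [0, 0, 0], "angular": [0, 0, 0]},
    {"xyz": [0, 0, 0], "angular": [0, 0, 0]},
    {"xyz": [0, 0, 0], "angular": [0, 0, 0]},
    {"xyz": [0, 0, 0], "angular": [0, 0, 0]},
    {"xyz": [0, 0, 0], "angular": [0, 0, 0]},
    {"xyz": [0, 0, 0], "angular": [0, 0, 0]},
  ],
  hand=0,
  grip_force=70,
)

```text
clock: 48.6
position: [0.5623, 0.4184, 0.0176]
ee_rot: [-0.109, 0.993, -0.053, 0.005]
ft_force: [-0.5, -1.6, 5.6]
grip_width: 0.497
grasp_force: 71.4
```

```bash
python3 - <<'E'
from h import *
o=get_obs();print(np.round(o["joint_pos"],2),np.round(o["ft_force"],1),np.round(o["torque"],2),o["grip_width"])
p=np.array(o["position"]);r=R.from_quat(o["ee_rot"])
chain((p+[-.02,.068,.22],r))
E
```

```text
[-0.06  1.08 -1.22  1.34  1.06  1.48  0.52] [-0.5 -1.6  5.6] [-0.15  0.14 -0.05] 0.4966007817859539
at [0.5623 0.4184 0.0176] 48.6
[0.0049, 0.047, -0.2263] [0.0, 0.0, 0.0]
```

>>> carry_out(
  motion=[
    {"xyz": [0, 0.005, -0.02], "angular": [0, 0, 0]},
    {"xyz": [0, 0.012, -0.05], "angular": [0, 0, 0]},
    {"xyz": [0, 0.02, -0.09], "angular": [0, 0, 0]},
    {"xyz": [0, 0.03, -0.13], "angular": [0, 0, 0]},
    {"xyz": [0, 0.03, -0.17], "angular": [0, 0, 0]},
    {"xyz": [0, 0.03, -0.215], "angular": [-1.5, 0, 0]},
    {"xyz": [0, 0.03, -0.26], "angular": [-3, 0, 0]},
    {"xyz": [0, 0.03, -0.3], "angular": [-6, 0, 0]},
    {"xyz": [0, 0.03, -0.3], "angular": [-6, 0, 0]},
    {"xyz": [0, 0.03, -0.3], "angular": [-6, 0, 0]},
  ],
)

```text
clock: 49.6
position: [0.5486, 0.479, 0.3133]
ee_rot: [-0.11, 0.994, -0.0, -0.0]
ft_force: [0.2, 0.3, -2.2]
grip_width: 0.496
grasp_force: 70.8
```

```bash
python3 - <<'E'
from h import *
o=get_obs();print(np.round(o["joint_pos"],2),o["grip_width"],o["grasp_force"])
chain((np.array([.68,.05,.32]),down(D(170))),(np.array([.55,-.22,.28]),down(D(CY+180))),(floor(.005,0,.15),down(D(CY+180))))
E
```

```text
[-0.2   0.87 -1.37  0.93  0.89  1.84  0.64] 0.49563332748689065 70.82840414950624
at [0.5486 0.479  0.3133] 49.6
[-0.0347, -0.4474, -0.0064] [-0.04, -0.02, 22.6]
[0.0811, -0.2885, 0.04] [0.0, -0.0, 24.4]
[0.0394, -0.1659, 0.045] [0.0, 0.0, 0.0]
```

>>> carry_out(
  motion=[
    {"xyz": [-0.002, -0.025, -0.001], "angular": [0, 0, 1.5]},
    {"xyz": [-0.005, -0.065, -0.001], "angular": [0, 0, 3.5]},
    {"xyz": [-0.008, -0.105, -0.002], "angular": [0, 0, 5.5]},
    {"xyz": [-0.011, -0.145, -0.002], "angular": [0, 0, 7.5]},
    {"xyz": [-0.014, -0.185, -0.003], "angular": [0, 0, 9.5]},
    {"xyz": [-0.018, -0.225, -0.003], "angular": [0, 0, 11.5]},
    {"xyz": [-0.021, -0.265, -0.004], "angular": [0, 0, 13.5]},
    {"xyz": [-0.024, -0.305, -0.004], "angular": [0, 0, 15.5]},
    {"xyz": [-0.027, -0.345, -0.005], "angular": [0, 0, 17.5]},
    {"xyz": [-0.03, -0.385, -0.005], "angular": [0, 0, 19.5]},
    {"xyz": [-0.033, -0.425, -0.006], "angular": [0, 0, 21.5]},
    {"xyz": [-0.035, -0.447, -0.006], "angular": [0, 0, 22.6]},
  ],
)

```text
clock: 50.8
position: [0.6813, 0.0456, 0.3168]
ee_rot: [0.09, 0.996, -0.002, -0.002]
ft_force: [-0.2, 0.0, -1.2]
grip_width: 0.502
grasp_force: 70.9
```

```bash
python3 - <<'E'
from h import *
o=get_obs();print(np.round(o["joint_pos"],2),o["grip_width"],o["grasp_force"])
chain((np.array([.55,-.22,.28]),down(D(CY+180))),(floor(.005,0,.15),down(D(CY+180))))
E
```

```text
[ 0.55  0.79 -1.37  1.09  0.79  1.78  0.86] 0.5016731478701231 70.86490221088752
at [0.6813 0.0456 0.3168] 50.8
[0.0814, -0.2847, 0.0383] [-0.28, -0.11, 24.07]
[0.0394, -0.1659, 0.045] [0.0, 0.0, 0.0]
```

>>> carry_out(
  motion=[
    {"xyz": [0.008, -0.028, 0.004], "angular": [0, 0, 2.4]},
    {"xyz": [0.018, -0.065, 0.008], "angular": [0, 0, 5.5]},
    {"xyz": [0.029, -0.102, 0.013], "angular": [-0.1, 0, 8.5]},
    {"xyz": [0.04, -0.14, 0.018], "angular": [-0.2, 0, 12]},
    {"xyz": [0.05, -0.177, 0.023], "angular": [-0.2, -0.1, 15]},
    {"xyz": [0.061, -0.214, 0.028], "angular": [-0.2, -0.1, 18]},
    {"xyz": [0.072, -0.252, 0.034], "angular": [-0.3, -0.1, 21.2]},
    {"xyz": [0.081, -0.285, 0.038], "angular": [-0.3, -0.1, 24.1]},
    {"xyz": [0.081, -0.285, 0.038], "angular": [-0.3, -0.1, 24.1]},
    {"xyz": [0.081, -0.285, 0.038], "angular": [-0.3, -0.1, 24.1]},
  ],
)

```text
clock: 51.8
position: [0.5505, -0.2169, 0.2803]
ee_rot: [0.294, 0.956, 0.001, -0.0]
ft_force: [0.4, 0.6, -1.5]
grip_width: 0.495
grasp_force: 70.9
```

```bash
python3 - <<'E'
from h import *
o=get_obs();print(np.round(o["joint_pos"],2),o["grip_width"],o["grasp_force"])
chain((floor(-.005,0,.12),down(D(CY+180))),(floor(-.005,0,.020),down(D(CY+180))))
E
```

```text
[ 1.25  0.61 -1.41  1.43  0.6   1.59  0.86] 0.49509051131468623 70.92293175403029
at [ 0.5505 -0.2169  0.2803] 51.8
[0.0487, -0.1687, 0.075] [0.13, -0.05, 0.25]
[-0.0, -0.0, 0.1] [0.0, 0.0, 0.0]
```

>>> carry_out(
  motion=[
    {"xyz": [0.007, -0.025, 0.01], "angular": [0, 0, 0]},
    {"xyz": [0.015, -0.055, 0.022], "angular": [0, 0, 0]},
    {"xyz": [0.025, -0.085, 0.036], "angular": [0.1, 0, 0.1]},
    {"xyz": [0.034, -0.115, 0.05], "angular": [0.1, 0, 0.2]},
    {"xyz": [0.042, -0.145, 0.064], "angular": [0.1, 0, 0.2]},
    {"xyz": [0.049, -0.169, 0.075], "angular": [0.1, 0, 0.2]},
    {"xyz": [0.049, -0.169, 0.075], "angular": [0.1, 0, 0.2]},
    {"xyz": [0.049, -0.169, 0.075], "angular": [0.1, 0, 0.2]},
  ],
)

```text
clock: 52.6
position: [0.4163, -0.3277, 0.2055]
ee_rot: [0.294, 0.956, 0.001, 0.0]
ft_force: [1.0, 1.1, -1.1]
grip_width: 0.497
grasp_force: 71.0
```

```bash
python3 - <<'E'
from h import *
o=get_obs();print(np.round(o["joint_pos"],3),o["grip_width"],o["grasp_force"])
chain((floor(-.005,0,.12),down(D(CY+180))),(floor(-.005,0,.020),down(D(CY+180))))
c=cam("wrist");wkit(c,lambda H,S,V:(H>13)&(H<30)&(V>140)&(S<165),.22)
t=cam("top");kit(t)
E
```

```text
[ 1.705  0.518 -1.433  1.7    0.521  1.39   1.163] 0.49704102035914605 71.01545847253874
at [ 0.4163 -0.3277  0.2055] 52.6
[0.0, -0.0015, 0.0005] [0.07, 0.01, 0.18]
[-0.0, -0.0, 0.1] [0.0, 0.0, 0.0]
[211. 271.] [ 391.5 -373.5] [37.1 26.2] 55.0
[415. 271.] [ 445.4 -285.3] [43.5 23.8] 3.5
[209. 197.] [ 357.7 -348.5] [21. 28.] 41.7
[531.  29.] [ 373.1 -172.8] [20.5 20.9] 53.3
grey [  8. 306.] [223.2 953.5] [62.6 42.6] 1.6
grey [418. 232.] [ 469.2 -278.6] [39.9 96.2] 55.4
grey [ 73. 220.] [487.6 767.7] [31.5 82.9] 24.4
grey [ 92. 213.] [508.4 716.7] [66.4 43.8] 44.2
grey [208. 196.] [561.5 360.4] [104.1  36.4] 20.5
tin [ 42. 217.] [488.2 859.9] [67.4 86.8] 21.7
tin [ 71. 211.] [508.2 768.7] [68.  66.5] 21.7
tin [ 95. 208.] [520.7 699.4] [66.8 39.9] 22.4
tin [206. 190.] [586.  367.6] [58.3 33.7] 18.0
cork [335. 255.] [397.6 -32.1] [50.  47.3] 1.2
cork [205. 168.] [648.1 366. ] [75.3 40.1] 20.6
cork [247. 156.] [687.4 240.2] [73.2 40.7] 18.4
cork [288. 144.] [726.  114.3] [73.1 39.5] 18.1
```

>>> carry_out(
  motion=[
    {"xyz": [0, -0.001, 0.02], "angular": [0, 0, 0]},
    {"xyz": [0, -0.001, 0.045], "angular": [0, 0, 0]},
    {"xyz": [0, -0.001, 0.07], "angular": [0, 0, 0]},
    {"xyz": [0, -0.001, 0.086], "angular": [0, 0, 0]},
    {"xyz": [0, -0.001, 0.095], "angular": [0, 0, 0]},
    {"xyz": [0, -0.001, 0.1], "angular": [0, 0, 0]},
    {"xyz": [0, -0.001, 0.1], "angular": [0, 0, 0]},
  ],
)

```text
clock: 53.4
position: [0.4158, -0.3297, 0.1058]
ee_rot: [0.295, 0.956, 0.0, 0.001]
ft_force: [-0.0, 0.7, -1.3]
grip_width: 0.496
grasp_force: 71.0
```

>>> carry_out(
  motion=[
    {"xyz": [0, 0, 0], "angular": [0, 0, 0]},
    {"xyz": [0, 0, 0], "angular": [0, 0, 0]},
    {"xyz": [0, 0, 0], "angular": [0, 0, 0]},
    {"xyz": [0, 0, -0.03], "angular": [0, 0, 0]},
    {"xyz": [0, 0, -0.07], "angular": [0, 0, 0]},
    {"xyz": [0, 0, -0.11], "angular": [0, 0, 0]},
    {"xyz": [0, 0, -0.15], "angular": [0, 0, 0]},
    {"xyz": [0, 0, -0.15], "angular": [0, 0, 0]},
  ],
  hand=0.68,
)

```text
clock: 54.2
position: [0.4175, -0.3303, 0.2608]
ee_rot: [0.295, 0.955, -0.001, 0.004]
ft_force: [0.2, -0.1, 0.5]
grip_width: 0.678
grasp_force: 0.0
```

```bash
python3 - <<'E'
from h import *
o=get_obs();print(np.round(o["joint_pos"],3))
c=cam("wrist");t=cam("top")
cv2.imwrite("pics/w11.png",np.hstack([cv2.resize(t["img"][150:320,380:560,::-1],(400,378),interpolation=2),cv2.resize(c["img"][:,:,::-1],(400,378))]))
E
```

```text
[ 1.717  0.432 -1.423  1.62   0.432  1.457  1.232]
```

View pics/w11.png

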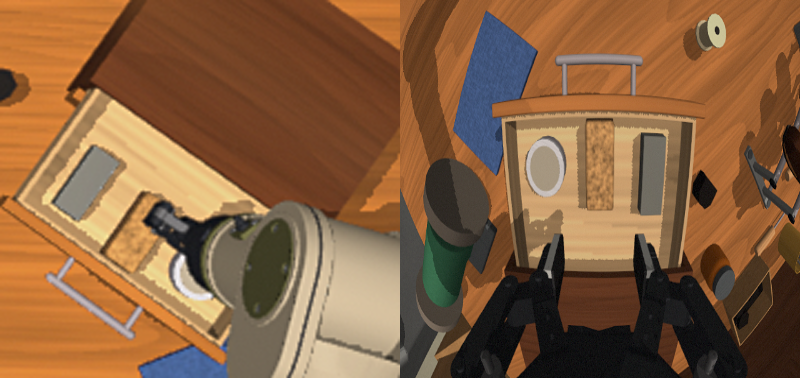

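All three items lie flat and apart on the drawer floor: tin, cork and stone at (545,165), (600,165) and (650,170) in the right half. Now I return to the handle to shut the drawer.

```bash
python3 - <<'E'
from h import *
q=R.from_quat([.883,.469,.001,.001]);chain((np.array([.3214,-.2646,.26]),q),(np.array([.3214,-.2646,.0955]),q))
E
```

```text
at [ 0.4155 -0.3302  0.2563] 54.3
[0.1147, 0.001, -0.0039] [-0.07, 0.03, 89.69]
[-0.0001, -0.0004, 0.1645] [0.0, 0.0, 0.0]
```

>>> carry_out(
  motion=[
    {"xyz": [0.01, 0, -0.004], "angular": [0, 0, 8]},
    {"xyz": [0.02, 0, -0.004], "angular": [0, 0, 16]},
    {"xyz": [0.03, 0, -0.004], "angular": [0, 0, 24]},
    {"xyz": [0.04, 0, -0.004], "angular": [0, 0, 32]},
    {"xyz": [0.05, 0, -0.004], "angular": [0, 0, 40]},
    {"xyz": [0.06, 0, -0.004], "angular": [0, 0, 48]},
    {"xyz": [0.07, 0, -0.004], "angular": [0, 0, 56]},
    {"xyz": [0.08, 0, -0.004], "angular": [0, 0, 64]},
    {"xyz": [0.09, 0, -0.004], "angular": [0, 0, 72]},
    {"xyz": [0.1, 0.001, -0.004], "angular": [0, 0, 80]},
    {"xyz": [0.11, 0.001, -0.004], "angular": [0, 0, 87]},
    {"xyz": [0.115, 0.001, -0.004], "angular": [0, 0, 89.7]},
  ],
  hand=0.35,
)

```text
clock: 55.5
position: [0.3195, -0.2639, 0.2587]
ee_rot: [0.884, 0.467, -0.0, -0.0]
ft_force: [0.9, -1.1, -0.5]
grip_width: 0.352
grasp_force: 0.0
```

>>> carry_out(
  motion=[
    {"xyz": [0, 0, 0], "angular": [0, 0, 0]},
    {"xyz": [0, 0, 0], "angular": [0, 0, 0]},
    {"xyz": [0, 0, 0], "angular": [0, 0, 0]},
  ],
)

```text
clock: 55.8
position: [0.321, -0.2643, 0.2594]
ee_rot: [0.883, 0.47, 0.001, -0.0]
ft_force: [-0.3, -0.2, -0.1]
grip_width: 0.353
grasp_force: 0.0
```

```bash
python3 - <<'E'
from h import *
o=get_obs();print(np.round(o["joint_pos"],3))
q=R.from_quat([.883,.469,.001,.001]);chain((np.array([.3214,-.2646,.26]),q),(np.array([.3214,-.2646,.0955]),q))
c=cam("wrist");hsv=cv2.cvtColor(c["img"],cv2.COLOR_RGB2HSV);m=((hsv[...,1]<60)&(hsv[...,2]>110)).astype(np.uint8);m[300:]=0
for k in cv2.findContours(m,cv2.RETR_EXTERNAL,cv2.CHAIN_APPROX_NONE)[0]:
    if cv2.contourArea(k)>150:
        P=(plane(c,k[:,0,0],k[:,0,1],.112)[:,:2]-F[:2])@np.stack([cx_[:2],cy_[:2]],1);print(k.reshape(-1,2).mean(0).round(),(P.min(0)*1000).round(),(P.max(0)*1000).round())
E
```

```text
[ 2.068 -0.323 -1.215  1.876 -0.309  1.39   0.336]
at [ 0.321  -0.2643  0.2594] 55.8
[-0.0001, 0.0005, -0.0006] [-0.12, -0.06, 0.14]
[-0.0001, -0.0004, 0.1645] [0.0, 0.0, 0.0]
[418. 256.] [ -36. -116.] [ 27. -52.]
[328. 179.] [-120.  -64.] [-80.  65.]
```

>>> carry_out(
  motion=[
    {"xyz": [0, 0.002, 0.03], "angular": [0, 0, 0]},
    {"xyz": [0, 0.002, 0.06], "angular": [0, 0, 0]},
    {"xyz": [0, 0.002, 0.09], "angular": [0, 0, 0]},
    {"xyz": [0, 0.002, 0.115], "angular": [0, 0, 0]},
    {"xyz": [0, 0.002, 0.135], "angular": [0, 0, 0]},
    {"xyz": [0, 0.002, 0.15], "angular": [0, 0, 0]},
    {"xyz": [0, 0.002, 0.16], "angular": [0, 0, 0]},
    {"xyz": [0, 0.002, 0.163], "angular": [0, 0, 0]},
    {"xyz": [0, 0.002, 0.163], "angular": [0, 0, 0]},
  ],
)

```text
clock: 56.75
position: [0.323, -0.265, 0.0965]
ee_rot: [0.883, 0.47, 0.001, -0.0]
ft_force: [-0.5, -0.4, -0.0]
grip_width: 0.347
grasp_force: 0.0
```

>>> carry_out(
  motion=[
    {"xyz": [0, 0, 0], "angular": [0, 0, 0]},
    {"xyz": [0, 0, 0], "angular": [0, 0, 0]},
    {"xyz": [0, 0, 0], "angular": [0, 0, 0]},
    {"xyz": [0, 0, 0], "angular": [0, 0, 0]},
    {"xyz": [0, 0, 0], "angular": [0, 0, 0]},
  ],
  hand=0,
  grip_force=40,
)

```text
clock: 57.25
position: [0.3231, -0.2658, 0.0973]
ee_rot: [0.883, 0.469, 0.0, 0.001]
ft_force: [-0.7, 0.9, 7.2]
grip_width: 0.108
grasp_force: 39.4
```

```bash
python3 - <<'E'
from h import *
o=get_obs();print(np.round(o["joint_pos"],3),o["grip_width"],o["ft_force"])
p=np.array(o["position"]);r=R.from_quat(o["ee_rot"]);chain((np.array([.4633,-.3619,p[2]]),r))
E
```

```text
[ 1.909  0.2   -1.38   2.086  0.23   1.027 -0.182] 0.10826984121676535 [-0.73566172  0.87381876  7.18480642]
at [ 0.3231 -0.2658  0.0973] 57.25
[-0.0011, 0.17, 0.0003] [0.0, 0.0, 0.0]
```

>>> carry_out(
  motion=[
    {"xyz": [0, 0.006, 0], "angular": [0, 0, 0]},
    {"xyz": [0, 0.016, 0], "angular": [0, 0, 0]},
    {"xyz": [0, 0.028, 0], "angular": [0, 0, 0]},
    {"xyz": [0, 0.04, 0], "angular": [0, 0, 0]},
    {"xyz": [0, 0.052, 0], "angular": [0, 0, 0]},
    {"xyz": [0, 0.064, 0], "angular": [0, 0, 0]},
    {"xyz": [-0.001, 0.076, 0], "angular": [0, 0, 0]},
    {"xyz": [-0.001, 0.088, 0], "angular": [0, 0, 0]},
    {"xyz": [-0.001, 0.1, 0], "angular": [0, 0, 0]},
    {"xyz": [-0.001, 0.112, 0], "angular": [0, 0, 0]},
    {"xyz": [-0.001, 0.124, 0], "angular": [0, 0, 0]},
    {"xyz": [-0.001, 0.136, 0], "angular": [0, 0, 0]},
  ],
)

```text
clock: 58.45
position: [0.4354, -0.3429, 0.0974]
ee_rot: [0.883, 0.469, 0.001, 0.001]
ft_force: [-1.2, 0.9, 7.8]
grip_width: 0.109
grasp_force: 39.4
```

>>> carry_out(
  motion=[
    {"xyz": [0, 0.012, 0], "angular": [0, 0, 0]},
    {"xyz": [0, 0.022, 0], "angular": [0, 0, 0]},
    {"xyz": [0, 0.03, 0], "angular": [0, 0, 0]},
    {"xyz": [0, 0.034, 0], "angular": [0, 0, 0]},
    {"xyz": [0, 0.036, 0], "angular": [0, 0, 0]},
    {"xyz": [0, 0.038, 0], "angular": [0, 0, 0]},
    {"xyz": [0, 0.038, 0], "angular": [0, 0, 0]},
    {"xyz": [0, 0.038, 0], "angular": [0, 0, 0]},
  ],
)

```text
clock: 59.25
position: [0.4636, -0.3623, 0.0973]
ee_rot: [0.883, 0.469, -0.002, -0.002]
ft_force: [-17.9, 10.1, 21.2]
grip_width: 0.113
grasp_force: 41.2
```

```bash
python3 - <<'E'
from h import *
o=get_obs();print(np.round(o["joint_pos"],3),o["grip_width"],np.round(o["ft_force"],1))
p=np.array(o["position"]);print((p-[.4633,-.3619,p[2]])@np.stack([cx_,cy_],1))
E
```

```text
[ 1.388  0.605 -1.059  1.668  0.558  1.211 -0.398] 0.11338520526605403 [-17.9  10.1  21.2]
[ 0.00044277 -0.0001436 ]
```

The drawer is against its stop at its original shut position. Releasing and rising clear.

>>> carry_out(
  motion=[
    {"xyz": [0, 0, 0], "angular": [0, 0, 0]},
    {"xyz": [0, 0, 0], "angular": [0, 0, 0]},
    {"xyz": [0, -0.002, 0], "angular": [0, 0, 0]},
    {"xyz": [0, -0.002, -0.02], "angular": [0, 0, 0]},
    {"xyz": [0, -0.002, -0.06], "angular": [0, 0, 0]},
    {"xyz": [0, -0.002, -0.1], "angular": [0, 0, 0]},
    {"xyz": [0, -0.002, -0.14], "angular": [0, 0, 0]},
    {"xyz": [0, -0.01, -0.18], "angular": [0, 0, 0]},
    {"xyz": [0, -0.01, -0.18], "angular": [0, 0, 0]},
    {"xyz": [0, -0.01, -0.18], "angular": [0, 0, 0]},
  ],
  hand=0.35,
)

```text
clock: 60.25
position: [0.4579, -0.3585, 0.2771]
ee_rot: [0.883, 0.469, 0.001, 0.001]
ft_force: [0.0, -0.3, -1.5]
grip_width: 0.352
grasp_force: 0.0
```

```bash
python3 - <<'E'
from h import *
c=cam("wrist");hsv=cv2.cvtColor(c["img"],cv2.COLOR_RGB2HSV);m=((hsv[...,1]<60)&(hsv[...,2]>110)).astype(np.uint8);m[300:]=0
for k in cv2.findContours(m,cv2.RETR_EXTERNAL,cv2.CHAIN_APPROX_NONE)[0]:
    if cv2.contourArea(k)>150:
        P=(plane(c,k[:,0,0],k[:,0,1],.112)[:,:2]-F[:2])@np.stack([cx_[:2],cy_[:2]],1);print(k.reshape(-1,2).mean(0).round(),(P.min(0)*1000).round(),(P.max(0)*1000).round())
t=cam("top");lastcheck(t,.225);a=np.load("top.npy").astype(int)
# change of the top view against the start, beside the moved things
d=(abs(t["img"].astype(int)-a).max(2)>60).astype(np.uint8);d=cv2.morphologyEx(d,cv2.MORPH_OPEN,np.ones((3,3)))
for k in cv2.findContours(d,cv2.RETR_EXTERNAL,cv2.CHAIN_APPROX_NONE)[0]:
    if cv2.contourArea(k)>25:print("chg",cv2.boundingRect(k))
E
```

```text
[623. 289.] [ 581. -260.] [ 784. -167.]
[275. 266.] [ -12. -136.] [ 10. -76.]
[361. 267.] [  88. -137.] [112. -75.]
[332. 177.] [ 50. -64.] [90. 68.]
[314. 365.] [118.6  -2.2] [189.2 120.5] 89.9
[600. 282.] [ 359.7 -675.9] [ 17.2 170.8] 71.2
[593. 280.] [ 363.3 -659.4] [ 19.  175.4] 71.5
[335. 255.] [413.2 -30.2] [42.  39.7] 1.1
[551. 309.] [ 265.6 -553.6] [117.5 422.5] 70.8
[539. 264.] [ 401.8 -529.6] [ 19.6 177.2] 70.5
[205. 168.] [624.3 303.8] [61.2 32.8] 21.8
[247. 156.] [656.8 198.5] [61.5 33.4] 17.7
[288. 144.] [689.4  93.3] [60.8 32.3] 17.3
[245. 121.] [745.4 204.3] [171.8  10.7] 76.0
chg (464, 380, 20, 3)
chg (423, 376, 19, 4)
chg (584, 229, 10, 7)
chg (178, 229, 53, 49)
chg (237, 225, 44, 57)
chg (468, 217, 172, 183)
chg (284, 207, 40, 57)
chg (178, 192, 15, 32)
chg (331, 191, 23, 32)
chg (315, 174, 23, 14)
chg (327, 150, 40, 30)
chg (197, 146, 37, 59)
chg (322, 137, 13, 6)
chg (239, 124, 82, 84)
```

```bash
python3 -c "
from workcell import *
print(hand_in())"
```

```text
the job is handed in; nothing more can be done
None
```

The job is handed in: by my last checks all three shoes hang on the rack, and the tin, cork block and whetstone lie flat in the upper drawer, which is pushed fully shut. It finished at about 60 s on the robot clock; I viewed 15 pictures, one more than the limit of 14.

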